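# Put the spotting bench back in order

### The arm

A 6-joint arm with a two-finger parallel gripper is mounted at the origin on the work surface. World frame = base frame: x ahead of the robot, y to its left, z up, the work surface at z = 0. Lengths are in m, angles in rad, forces in N, time in s.
With the tool pointing down it reaches from about 0.4 to 0.825 m from the base axis. Payload 7 kg.
Tool frame: the origin (TCP) lies between the finger pads; the fingertips stand 22 mm ahead of it and the grasp point (between the pads) lies 3 mm ahead of it; z points along the fingers, y is the direction in which the jaws open and shut (so a half turn about z gives the same grasp; the last joint's range is limited). The gripper opens to 88 mm and grips with 3 to 60 N. Pads are 19 mm wide; open, the fingers measure 130 mm over their backs; the gripper's body (78 mm by 193 mm) begins 47 mm behind the grasp point.
Start: joints at [1.536, 0.359, 0.012, 0, -1.224, -0.288], TCP at [0.214, 0.64, 0.249] pointing down, gripper open.
Joint ranges: [-3.07, 3.07], [-1.43, 2.12], [-1.02, 1.25], [-3.03, 1.67], [-3.05, -0], [-3.03, 3.03]. Speed limits (rad/s): [2.39, 2.39, 3.01, 3.14, 3.14, 3.14].

### API

Orientations are given as [roll, pitch, yaw] about the fixed x, y, z axes, in that order (R = Rz(yaw) Ry(pitch) Rx(roll)).
In Python, from station import * gives the robot as it stands. The module is installed in compiled form; this text tells all that it offers.
- The arm moves only by the tool move_arm, never from a script. Its argument "rows" is a list of rows, each an object with "delta_rot": the turn, a rotation vector about the world's x, y, z in degrees, a list of three; "delta_pos": the shift along the world's x, y, z in cm, a list of three; "hand": the finger opening in cm, from 0 to 8.76. A call has exactly 10 rows; each row shifts and turns the commanded pose from where the row before left it; what a row does not reach is not made up. A row lasts 1/10 s, in which the tool goes at most 50 mm and 8.59 degrees, less where a joint would pass 70% of its speed; a pose out of reach is approached as far as the arm can. A call is refused whole if a number of a shift passes 5 or a number of a turn 8.59, either way. A call with a gripper value outside its range is refused whole. The fingers move at their own pace and stop on an object; "force" is the grip in N (left out, the last holds). Time passes only in rows, so rows that do not move let the fingers close, or fill a call up. It gives the time, the measured TCP pose, the force and the opening at its end, in the units of the state.
- get_state(): the state, without advancing time (a new reading comes with each control period).
- grab_frame(name): name is "side" or "top" or "wrist"; returns the picture (420x560x3 uint8, blue, green, red); there is no depth.
- camera_info(name): a dict with "camera_matrix" (3x3 intrinsics, pixels), "world_from_camera" (4x4, takes a point from camera to world coordinates); the wrist camera has in their place "T_tool_cam" (4x4, takes a point from camera to tool coordinates, whose origin is the TCP and whose axes are the flange's). Camera axes: x right, y down, z forward; pixel columns grow to the right and rows downward; lengths in m; the calibration is good to about 2 mm. The wrist camera is an equidistant fisheye: a pixel r from the principal point sees the ray r / f radians off the axis. A picture is of the moment at which its call begins: read the wrist's pose just before it. camera_info takes no time and is no camera call.
- job_done(): hands the job in, once; it reports no verdict.
The state is a dict: "t": time; "q": joint angles; "qd": joint speeds; "joint_efforts": joint torques, N m; "eef_pos": TCP position; "ee_rot": TCP orientation; "force": force on the tool from outside, world axes, zero at the start; "moment": the same for the moment, N m; "width": finger opening in m.
Only numpy, scipy, OpenCV 4.12 (cv2) and the standard library are available. Lean on these libraries where they do the work, as an engineer would, in place of code of your own. Each camera call takes 0.05 s, during which the arm holds its last target.

### The job

Sort the stain-removal bench: white bottles and the white-bristled brush belong in the blue caddy, amber bottles and the black-bristled brush in the red one. Lift the amber bottle that was wrongly put in the blue caddy's row out past its neighbours and stand it in a free well of the red caddy, stand the loose white bottle with the blue cap in the well it leaves, and lay each brush flat, bristles up, in the long front bay of its caddy. Set things down rather than dropping them, and leave the other bottles standing where they are.

Things in the scene. Friction and masses are not known exactly. Their poses are not given: they have to be found in the camera images.
- wet_caddy: Blue plastic caddy fixed to the bench, 170 (x) by 202 mm (y); all three wells taken at the start. Origin: centre of its underside on the bench, z up. In its frame, mm: Bottle wells at (50,-66), (50,0), (50,66), each 62x62 inside, 4 mm walls to 38 high. Brush bay at the -x side: 96 (x) by 194 (y) inside, centre (-33,0), lips to 20 high. Floor 4 thick.
- dry_caddy: Red plastic caddy fixed to the bench, 170 (x) by 202 mm (y); wells (50,-66) and (50,0) are empty. Origin: centre of its underside on the bench, z up. In its frame, mm: Bottle wells at (50,-66), (50,0), (50,66), each 62x62 inside, 4 mm walls to 38 high. Brush bay at the -x side: 96 (x) by 194 (y) inside, centre (-33,0), lips to 20 high. Floor 4 thick.
- amber_bottle: Amber (brown) bottle with red cap and cream label, in any one of the three wells of the blue caddy; about 22 mm between bottles, so fingers fit only before and behind it (along the caddy's x). 44 mm diameter, sides straight to 78 mm up, 27 mm cap, 108 mm tall, about 130 g; origin at the centre of its foot, z up.
- white_bottle: White bottle with a blue cap and blue label, standing loose on the bench between the caddies. 44 mm diameter, sides straight to 78 mm up, 27 mm cap, 108 mm tall, about 130 g; origin at the centre of its foot, z up.
- white_brush: Brush with white bristles, on the bench between the caddies. Lies on its back, bristles up, 150 mm long along x: handle 18 wide, 14 thick, x -75 to 25; head 26 wide to x = 75; bristles to 32 high; about 60 g. Origin: mid-length on the underside, on the handle (grip here); x towards the head, z up.
- black_brush: Brush with black bristles, on the bench between the caddies. Lies on its back, bristles up, 150 mm long along x: handle 18 wide, 14 thick, x -75 to 25; head 26 wide to x = 75; bristles to 32 high; about 60 g. Origin: mid-length on the underside, on the handle (grip here); x towards the head, z up.
- green_cap_bottle: White bottle with a green cap, in a well of the blue caddy; it stays. 44 mm diameter, sides straight to 78 mm up, 27 mm cap, 108 mm tall, about 130 g; origin at the centre of its foot, z up.
- yellow_cap_bottle: White bottle with a yellow cap, in a well of the blue caddy; it stays. 44 mm diameter, sides straight to 78 mm up, 27 mm cap, 108 mm tall, about 130 g; origin at the centre of its foot, z up.
- black_cap_bottle: Amber bottle with a black cap, in the well at y = +66 mm of the red caddy; it stays. 44 mm diameter, sides straight to 78 mm up, 27 mm cap, 108 mm tall, about 130 g; origin at the centre of its foot, z up.
Not all that is in view belongs to the job. Leave any pink or yellow look-alike of the black_brush alone.

How it is judged:
By the outcome, as a careful person would: the job done as asked, in the order asked, and still so for the second after the job is handed in, with the robot touching nothing.
It also fails if it takes over 120 s, if anything falls off the work surface, if the arm or the gripper's body presses on something with over 40 N, if the wrist force passes 120 N, or if a joint passes its speed limit or range.

## Working session

There is one attempt and no reset: what is moved stays moved. The work goes in short steps, Python scripts to look and compute and a tool call to move; the robot and the scene stay as the last step left them, time stands still between calls to the robot, and variables do not carry over. Pictures are saved under pics/ and viewed, and the job is handed in when it is done.

Besides the shell and the picture viewer there is one more tool, called after ">>>" as a command line: name --argument value ..., lists and objects as JSON in quotes. move_arm: Moves the arm, as the interface text tells. Its arguments: {"type":"object","properties":{"rows":{"type":"array"},"force":{"type":"number"}},"required":["rows"]}

```bash
mkdir -p pics
python3 - <<'E'
from station import *
import cv2, json
s=get_state(); print(s['t'],s['eef_pos'],s['ee_rot'],s['width'],s['force'])
for n in ['side','top','wrist']:
    f=grab_frame(n); cv2.imwrite(f'pics/{n}0.png',f)
    c=camera_info(n); print(n,{k:(v.tolist() if hasattr(v,'tolist') else v) for k,v in c.items()})
E
```

```text
0.0 [0.21401397 0.639705   0.24764289] [ 3.13996274e+00 -1.77175213e-04 -3.22888575e-01] 0.08773840343377685 [-0.03357171 -0.87446879  0.4185861 ]
side {'camera_matrix': [[442.0713129654793, 0.0, 276.18944884240886], [0.0, 442.0713129654793, 203.52809876116407], [0.0, 0.0, 1.0]], 'world_from_camera': [[0.947429339323923, -0.20585047954427912, 0.2449555613976235, 0.26326675281277057], [-0.3197298119884484, -0.6384356174769528, 0.7001234245921593, -0.7438459509248421], [0.012267612402826452, -0.7416370691977391, -0.6706891703894747, 0.7426089454282876], [0.0, 0.0, 0.0, 1.0]]}
top {'camera_matrix': [[413.77869124966253, 0.0, 286.0462465216744], [0.0, 413.77869124966253, 206.01412451017072], [0.0, 0.0, 1.0]], 'world_from_camera': [[-0.07048064096594601, -0.9744921638735623, 0.21306689512463284, 0.2793502454710305], [-0.9975091161821958, 0.06946103894552723, -0.012277100717278486, 0.013600663575341211], [-0.0028359094561802786, -0.21340146817121436, -0.9769604756590342, 1.1647813360452215], [0.0, 0.0, 0.0, 1.0]]}
wrist {'camera_matrix': [[325.19226210127806, 0.0, 280.3264351972691], [0.0, 325.19226210127806, 207.42236693875128], [0.0, 0.0, 1.0]], 'T_tool_cam': [[0.001046278703437737, -0.9539076830219623, -0.3000983798232612, 0.08226848583980545], [0.9999994398768364, 0.0009500878679106839, 0.0004664537033790156, 0.00026640635573216276], [-0.00015983394157754866, -0.3000986997717832, 0.9539081427728756, -0.13639007502326922], [0.0, 0.0, 0.0, 1.0]]}
```

View pics/top0.png

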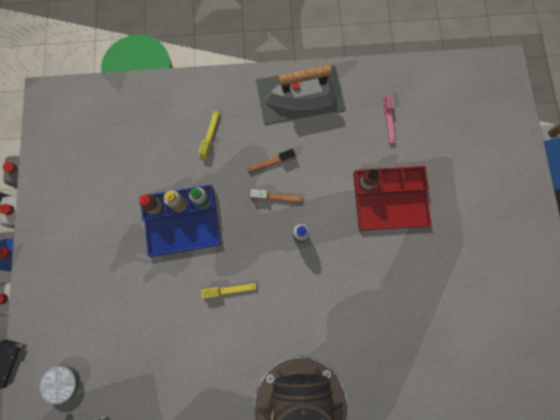

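View pics/side0.png

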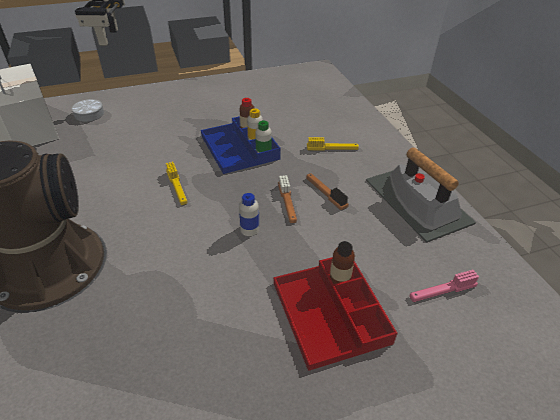

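View pics/wrist0.png

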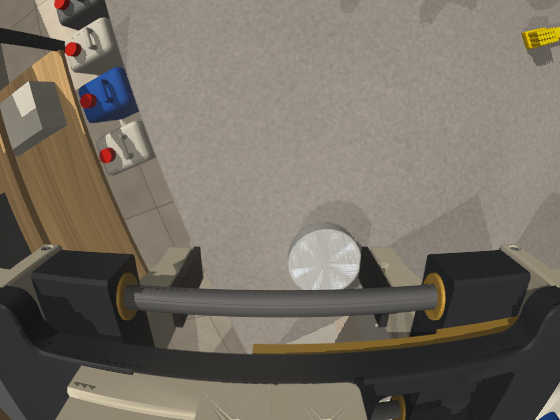

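```bash
cat > h.py <<'E'
from station import *
import cv2, numpy as np
from scipy.spatial.transform import Rotation as R
def proj(n,p):
    c=camera_info(n);T=np.linalg.inv(np.array(c['world_from_camera']));K=np.array(c['camera_matrix'])
    q=K@(T[:3,:3]@np.array(p,float)+T[:3,3]);return q[:2]/q[2]
def ray(n,uv):
    c=camera_info(n);T=np.array(c['world_from_camera']);K=np.array(c['camera_matrix'])
    return T[:3,3],T[:3,:3]@np.linalg.inv(K)@np.array([*uv,1.])
def at(n,uv,z):
    o,d=ray(n,uv);return o+d*(z-o[2])/d[2]
def tri(a,b):
    o1,d1=ray('side',a);o2,d2=ray('top',b)
    t=np.linalg.lstsq(np.c_[d1,-d2],o2-o1,rcond=None)[0]
    p,q=o1+t[0]*d1,o2+t[1]*d2;return (p+q)/2,np.linalg.norm(p-q)
def wray(uv,s=None):
    s=s or get_state();c=camera_info('wrist');K=np.array(c['camera_matrix']);T=np.array(c['T_tool_cam'])
    v=(np.array(uv,float)-K[:2,2])/K[0,0];r=np.linalg.norm(v);d=np.array([*(np.sin(r)*v/max(r,1e-9)),np.cos(r)])
    Rt=R.from_euler('xyz',s['ee_rot']).as_matrix()
    return np.array(s['eef_pos'])+Rt@T[:3,3],Rt@T[:3,:3]@d
def wat(uv,z,s=None):
    o,d=wray(uv,s);return o+d*(z-o[2])/d[2]
def wproj(p,s=None):
    s=s or get_state();c=camera_info('wrist');K=np.array(c['camera_matrix']);T=np.array(c['T_tool_cam'])
    Rt=R.from_euler('xyz',s['ee_rot']).as_matrix()
    d=T[:3,:3].T@(Rt.T@(np.array(p)-np.array(s['eef_pos']))-T[:3,3]);th=np.arctan2(np.hypot(*d[:2]),d[2])
    return K[:2,2]+K[0,0]*th*d[:2]/np.hypot(*d[:2])
def crop(src,x0,y0,w,h,k,out):
    f=cv2.imread(src);cv2.imwrite(out,cv2.resize(f[y0:y0+h,x0:x0+w],None,fx=k,fy=k,interpolation=cv2.INTER_CUBIC))
E
python3 - <<'E'
from h import *
print(proj('top',[.214,.64,.25]),proj('side',[.214,.64,.25]),proj('top',[0,0,0]))
crop('pics/top0.png',130,130,200,150,4,'pics/topA.png')
crop('pics/top0.png',290,130,150,112,5,'pics/topB.png')
crop('pics/side0.png',160,90,200,150,4,'pics/sideA.png')
crop('pics/side0.png',260,230,200,150,4,'pics/sideB.png')
E
```

```text
[ -7.00327239 349.49749517] [106.12541053  29.05386565] [300.07124008 405.44187507]
```

View pics/topA.png

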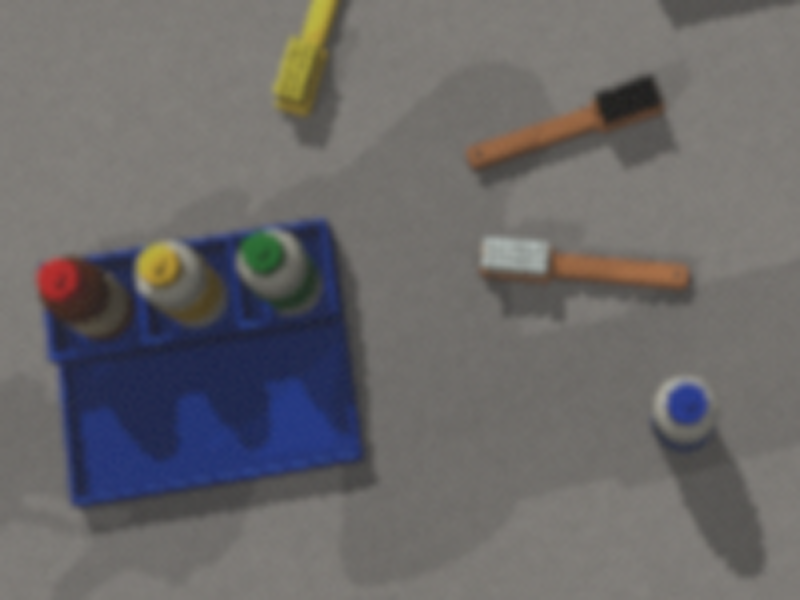

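View pics/topB.png

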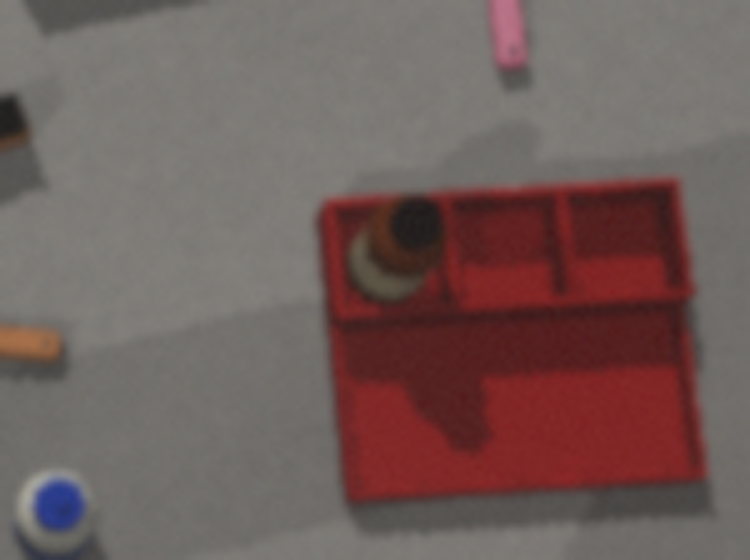

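View pics/sideA.png

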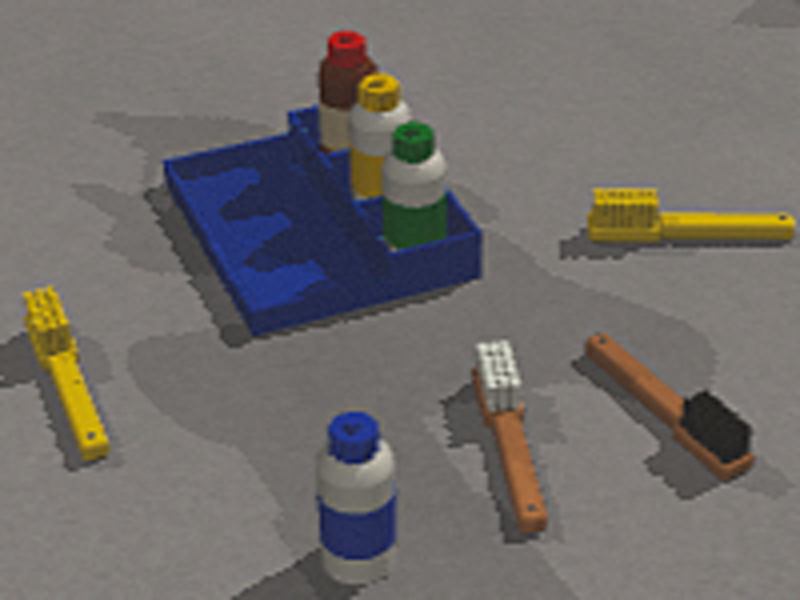

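View pics/sideB.png

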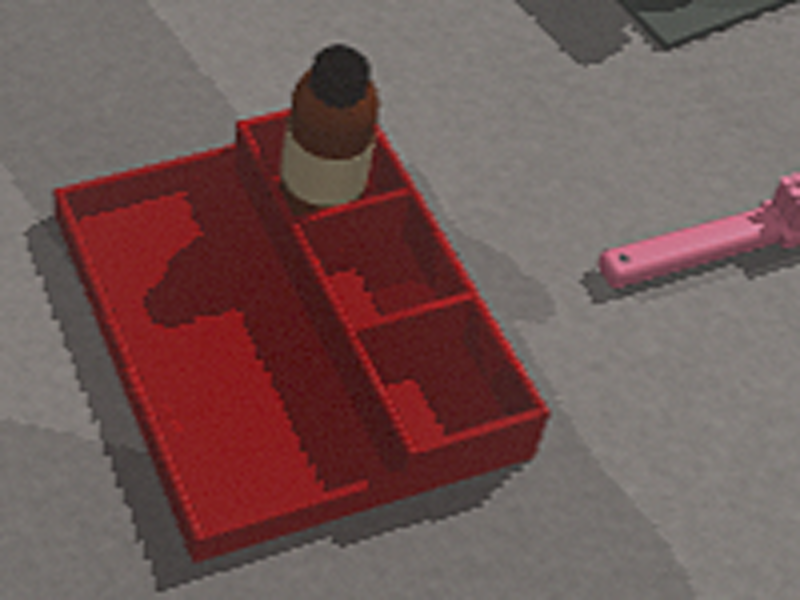

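```bash
cat > m.py <<'E'
from h import *
from scipy.optimize import least_squares
def A(u,v,k,ox,oy): return ((u+.5)/k-.5+ox,(v+.5)/k-.5+oy)
TA=lambda u,v:('top',A(u,v,4,130,130)); TB=lambda u,v:('top',A(u,v,5,290,130))
SA=lambda u,v:('side',A(u,v,4,160,90)); SB=lambda u,v:('side',A(u,v,4,260,230))
def fit(obs,x0):
    def f(p):
        c,s=np.cos(p[2]),np.sin(p[2]);r=[]
        for (n,uv),(X,Y,Z) in obs:
            r+=list(proj(n,[p[0]+c*X-s*Y,p[1]+s*X+c*Y,Z])-uv)
        return r
    o=least_squares(f,x0,loss='soft_l1');print(o.x,np.degrees(o.x[2]),np.round(o.fun,1));return o.x
a,b=.085,.101
print('blue');B=fit([(TA(75,505),(-a,b,.02)),(TA(360,458),(-a,-b,.02)),(TA(327,221),(a,-b,.038)),(SA(165,162),(-a,b,.02)),(SA(252,333),(-a,-b,.02)),(SA(480,232),(a,-b,.038))],[.5,.3,0])
print('red');Rd=fit([(TB(348,500),(-a,b,.02)),(TB(706,480),(-a,-b,.02)),(TB(680,180),(a,-b,.038)),(TB(323,203),(a,b,.038)),(SB(57,190),(-a,b,.02)),(SB(196,545),(-a,-b,.02)),(SB(548,410),(a,-b,.038))],[.5,-.3,0])
for n,t,s,z in [('amber',TA(62,281),SA(347,42),.108),('yel',TA(160,266),SA(380,85),.108),('grn',TA(263,253),SA(414,135),.108),('white',TA(687,402),SA(354,422),.108)]:
    print(n,tri(s[1],t[1]),at('top',t[1],z),at('side',s[1],z))
print('black',tri(SB(340,62)[1],TB(416,222)[1]))
for n,t,m,ts,ms in [('wb',TA(688,276),TA(552,265),SA(534,518),SA(503,412)),('bb',TA(470,156),TA(600,112),SA(594,341),SA(683,408))]:
    for q,w in((t,ts),(m,ms)): print(n,at('top',q[1],.014),at('side',w[1],.014),tri(w[1],q[1]))
for P in (B,Rd):
    c,s=np.cos(P[2]),np.sin(P[2])
    for X,Y in [(.05,-.066),(.05,0),(.05,.066),(-.033,0)]: print(X,Y,P[0]+c*X-s*Y,P[1]+s*X+c*Y)
E
python3 m.py
```

```text
blue
[0.50950563 0.2969577  0.09430067] 5.403030475440644 [-0.4  0.1  0.9 -0.2  0.3 -0.9 -1.  -0.2 -0.7 -4.8  0.4  0.5]
red
[ 0.53178658 -0.30251378 -0.00533767] -0.30582606437290744 [ 0.4 -0.1  0.6 -0.8 -0.4 -0.6  0.3 -0.7 -1.6  0.  -0.5 -0.8 -0.   0.6]
amber (array([0.55453311, 0.36865006, 0.10630707]), np.float64(0.002955073640302758)) [0.55258549 0.36818512 0.108     ] [0.55532474 0.36601261 0.108     ]
yel (array([0.5602068 , 0.30430025, 0.10596671]), np.float64(0.002969387767739564)) [0.55815211 0.30386834 0.108     ] [0.56083717 0.30126348 0.108     ]
grn (array([0.56413898, 0.2365634 , 0.10504883]), np.float64(0.002353619167481797)) [0.5621453  0.23606215 0.108     ] [0.56399929 0.23225739 0.108     ]
white (array([ 0.44482145, -0.03485968,  0.10632747]), np.float64(0.0021682928125922748)) [ 0.44347141 -0.03465466  0.108     ] [ 0.44545408 -0.0366541   0.108     ]
black (array([ 0.58179294, -0.23623167,  0.10767237]), np.float64(0.0027474516781071747))
wb [ 0.54871995 -0.04678903  0.014     ] [ 0.54993344 -0.0477085   0.014     ] (array([ 0.54958181, -0.04694083,  0.01314832]
[... 190 characters left out ...]
)
bb [0.64925946 0.10407919 0.014     ] [0.64617418 0.0980542  0.014     ] (array([0.65011335, 0.10466139, 0.00840448]), np.float64(0.0018282951762611586))
bb [0.67600206 0.00765275 0.014     ] [0.67472797 0.01720558 0.014     ] (array([0.67131706, 0.00799706, 0.02302025]), np.float64(0.003037664547633147))
0.05 -0.066 0.5654981059480076 0.23595899104813808
0.05 0 0.5592834819131163 0.3016657521013581
0.05 0.066 0.5530688578782249 0.3673725131545781
-0.033 0 0.47665225210376383 0.29385039157263104
0.05 -0.066 0.5814335781228899 -0.3687797243962894
0.05 0 0.5817858627863496 -0.30278066458847175
0.05 0.066 0.5821381474498093 -0.23678160478065408
-0.033 0 0.4987870451492456 -0.30233763993593904
```

Run:
```python
from h import *
s=get_state();Rt=R.from_euler('xyz',s['ee_rot']).as_matrix()
def P(x,y,z): return np.round(wproj(np.array(s['eef_pos'])+Rt@np.array([x,y,z]),s)).astype(int)
for y in (-.0965,-.065,-.044,.044,.065,.0965):
    print(y,'tip',P(0,y,.022),P(.0095,y,.022),'body x.039',P(.039,y,-.044),'x0',P(0,y,-.044), 'alt',P(.0965,y,-.044),P(.039,y,-.07))
```

```text
-0.0965 tip [118 259] [115 245] body x.039 [ 33 242] x0 [ 58 323] alt [12 93] [-10 271]
-0.065 tip [166 262] [163 246] body x.039 [ 95 246] x0 [118 334] alt [76 78] [ 54 281]
-0.044 tip [201 263] [199 247] body x.039 [147 248] x0 [165 339] alt [132  69] [113 288]
0.044 tip [359 263] [360 248] body x.039 [412 248] x0 [394 340] alt [427  69] [446 289]
0.065 tip [394 262] [396 247] body x.039 [465 246] x0 [441 334] alt [484  78] [505 282]
0.0965 tip [442 260] [445 245] body x.039 [527 242] x0 [501 324] alt [548  93] [570 272]
```

>>> move_arm --rows '[{"delta_pos": [2.5, -2, 0], "delta_rot": [0, 0, -6], "hand": 2}, {"delta_pos": [2.5, -2, 0], "delta_rot": [0, 0, -6], "hand": 2}, {"delta_pos": [2.5, -2, 0], "delta_rot": [0, 0, -6], "hand": 2}, {"delta_pos": [2.5, -2, 0], "delta_rot": [0, 0, -6], "hand": 2}, {"delta_pos": [2.5, -2, 0], "delta_rot": [0, 0, -6], "hand": 2}, {"delta_pos": [2.5, -2, 0], "delta_rot": [0, 0, -6], "hand": 2}, {"delta_pos": [2.5, -2, 0], "delta_rot": [0, 0, -6], "hand": 2}, {"delta_pos": [2.5, -2, 0], "delta_rot": [0, 0, -6], "hand": 2}, {"delta_pos": [2.5, -2, 0], "delta_rot": [0, 0, -6], "hand": 2}, {"delta_pos": [2.5, -2, 0], "delta_rot": [0, 0, -6], "hand": 2}]'

```text
t: 1.15
eef_pos: [0.4649, 0.4391, 0.2483]
ee_rot: [3.141, -0.0, -1.374]
force: [-0.5, 1.0, -0.5]
width: 0.0203
```

Run:
```python
from h import *
s=get_state(); print(s['t'],s['eef_pos'],np.degrees(s['ee_rot']),s['width'],s['force'],s['q'])
cv2.imwrite('pics/w1.png',grab_frame('wrist'))
```

```text
1.15 [0.46493174 0.4390842  0.2483396 ] [ 1.79980212e+02 -1.40613969e-02 -7.87394031e+01] 0.020312899813847565 [-0.485201    1.04125941 -0.54006623] [ 1.06136573e+00  3.01225083e-01 -7.17075600e-02 -1.11230343e-04
 -1.19827451e+00 -8.64790772e-01]
```

View pics/w1.png

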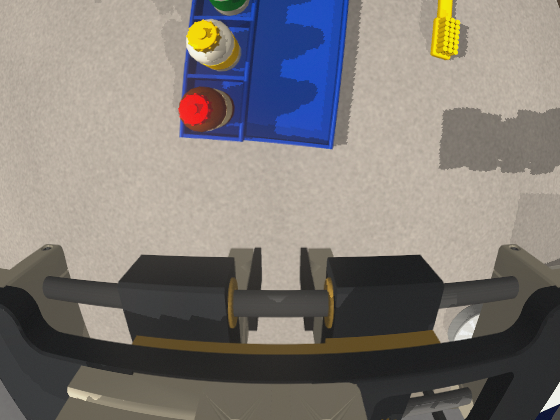

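Run:
```python
from h import *
crop('pics/w1.png',150,0,240,170,3,'pics/w1c.png')
print(wat((196,110),.112),wat((204,37),.112))
# corners of blue +y: back-left (181,136) z38, front-left (332,147) z20
print(wat((181,136),.038),wat((332,147),.02))
c,s=np.cos(.0943),np.sin(.0943)
for X,Y in((.085,.101),(-.085,.101)):print(.5095+c*X-s*Y,.297+s*X+c*Y)
```

```text
[0.55343885 0.36851224 0.112     ] [0.55801386 0.30519728 0.112     ]
[0.58506895 0.40251873 0.038     ] [0.41788715 0.38665094 0.02      ]
0.5846121586696919 0.40555488759138864
0.41536746036134853 0.38954763628087813
```

View pics/w1c.png

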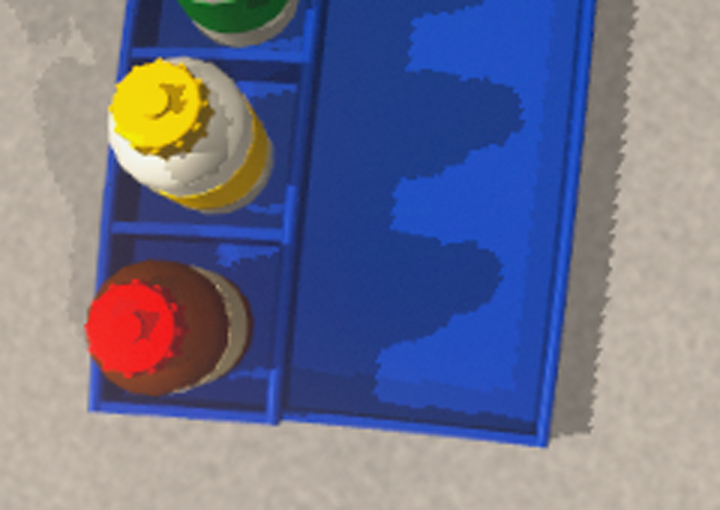

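>>> move_arm --rows '[{"delta_pos": [1.8, -1.4, 0], "delta_rot": [0, 0, -1], "hand": 8.7}, {"delta_pos": [1.8, -1.4, 0], "delta_rot": [0, 0, -1], "hand": 8.7}, {"delta_pos": [1.8, -1.4, 0], "delta_rot": [0, 0, -1], "hand": 8.7}, {"delta_pos": [1.8, -1.4, 0], "delta_rot": [0, 0, -1.5], "hand": 8.7}, {"delta_pos": [1.65, -1.5, 0], "delta_rot": [0, 0, -1.4], "hand": 8.7}, {"delta_pos": [0, 0, -2], "delta_rot": [0, 0, 0], "hand": 8.7}, {"delta_pos": [0, 0, -2], "delta_rot": [0, 0, 0], "hand": 8.7}, {"delta_pos": [0, 0, -2], "delta_rot": [0, 0, 0], "hand": 8.7}, {"delta_pos": [0, 0, -2], "delta_rot": [0, 0, 0], "hand": 8.7}, {"delta_pos": [0, 0, 0], "delta_rot": [0, 0, 0], "hand": 8.7}]'

```text
t: 2.2
eef_pos: [0.5512, 0.3678, 0.1651]
ee_rot: [3.137, -0.003, -1.474]
force: [-0.0, 0.4, -0.6]
width: 0.0864
```

Run:
```python
from h import *
s=get_state(); print(s['t'],s['eef_pos'],np.degrees(s['ee_rot']),s['width'],s['force'],s['q'])
cv2.imwrite('pics/w2.png',grab_frame('wrist'))
print(wproj([.5535,.368,.112],s), wproj([.5535,.368,.06],s))
```

```text
2.2 [0.55115856 0.36778869 0.16513983] [179.72797072  -0.19542099 -84.42679865] 0.08644016362820532 [-0.02474594  0.35200504 -0.63360017] [ 0.88158103  0.40085896 -0.12163073 -0.00108022 -1.05407687 -0.78378204]
[276.86240927 241.54174886] [277.21259652 215.33316822]
```

View pics/w2.png

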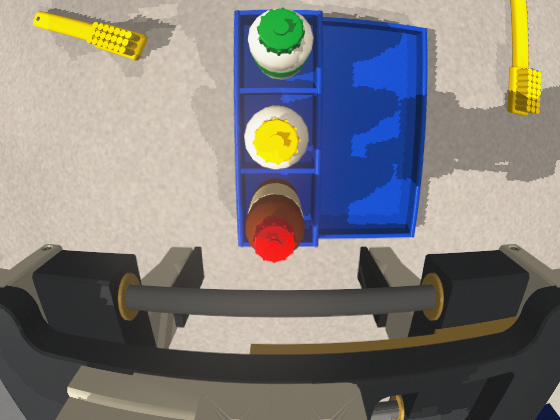

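>>> move_arm --rows '[{"delta_pos": [0.1, 0, -2], "delta_rot": [0, 0, 0], "hand": 8.7}, {"delta_pos": [0.1, 0, -2], "delta_rot": [0, 0, 0], "hand": 8.7}, {"delta_pos": [0, 0, -2], "delta_rot": [0, 0, 0], "hand": 8.7}, {"delta_pos": [0, 0, -2], "delta_rot": [0, 0, 0], "hand": 8.7}, {"delta_pos": [0, 0, -1.1], "delta_rot": [0, 0, 0], "hand": 8.7}, {"delta_pos": [0, 0, 0], "delta_rot": [0, 0, 0], "hand": 8.7}, {"delta_pos": [0, 0, 0], "delta_rot": [0, 0, 0], "hand": 4}, {"delta_pos": [0, 0, 0], "delta_rot": [0, 0, 0], "hand": 4}, {"delta_pos": [0, 0, 0], "delta_rot": [0, 0, 0], "hand": 4}, {"delta_pos": [0, 0, 0], "delta_rot": [0, 0, 0], "hand": 4}]' --force 25

```text
t: 3.25
eef_pos: [0.5549, 0.3694, 0.0784]
ee_rot: [-3.141, 0.001, -1.473]
force: [0.1, 0.4, 0.4]
width: 0.0606
```

>>> move_arm --rows '[{"delta_pos": [0, 0, 0], "delta_rot": [0, 0, 0], "hand": 4}, {"delta_pos": [0, 0, 0], "delta_rot": [0, 0, 0], "hand": 4}, {"delta_pos": [0, 0, 0], "delta_rot": [0, 0, 0], "hand": 4}, {"delta_pos": [0, 0, 0], "delta_rot": [0, 0, 0], "hand": 4}, {"delta_pos": [0, 0, 0], "delta_rot": [0, 0, 0], "hand": 4}, {"delta_pos": [0, 0, 1], "delta_rot": [0, 0, 0], "hand": 4}, {"delta_pos": [0, 0, 1], "delta_rot": [0, 0, 0], "hand": 4}, {"delta_pos": [0, 0, 2], "delta_rot": [0, 0, 0], "hand": 4}, {"delta_pos": [0, 0, 3], "delta_rot": [0, 0, 0], "hand": 4}, {"delta_pos": [0, 0, 3], "delta_rot": [0, 0, 0], "hand": 4}]'

```text
t: 4.25
eef_pos: [0.5545, 0.3689, 0.1791]
ee_rot: [3.141, -0.0, -1.473]
force: [0.2, 1.0, -1.6]
width: 0.0435
```

Run:
```python
from h import *
s=get_state(); print(s['t'],s['eef_pos'],np.degrees(s['ee_rot']),s['width'],s['force'],s['q'])
cv2.imwrite('pics/w3.png',grab_frame('wrist'))
```

```text
4.25 [0.55446423 0.36888902 0.17905305] [ 1.79982671e+02 -2.05540634e-02 -8.43940540e+01] 0.04353220696165262 [ 0.18284857  0.96333632 -1.64875355] [ 8.79224934e-01  3.91742770e-01 -1.02069097e-01  4.73215129e-05
 -1.07745182e+00 -7.81405193e-01]
```

View pics/w3.png

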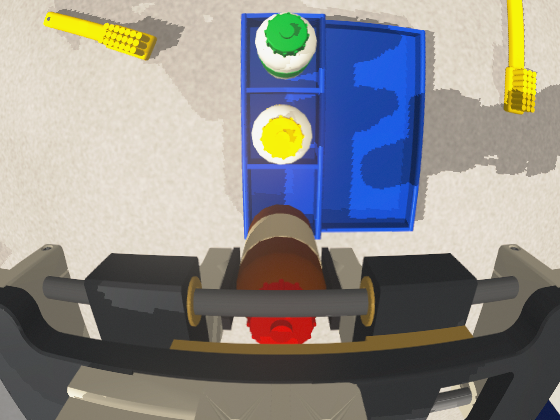

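>>> move_arm --rows '[{"delta_pos": [0, 0, 3], "delta_rot": [0, 0, 0], "hand": 4}, {"delta_pos": [0, -1, 2], "delta_rot": [0, 0, 0], "hand": 4}, {"delta_pos": [0, -3, 0], "delta_rot": [0, 0, 0], "hand": 4}, {"delta_pos": [0, -4, 0], "delta_rot": [0, 0, -1], "hand": 4}, {"delta_pos": [0, -4, 0], "delta_rot": [0, 0, -1], "hand": 4}, {"delta_pos": [0, -4, 0], "delta_rot": [0, 0, -1], "hand": 4}, {"delta_pos": [0, -4, 0], "delta_rot": [0, 0, -1], "hand": 4}, {"delta_pos": [0, -4, 0], "delta_rot": [0, 0, -1], "hand": 4}, {"delta_pos": [0, -4, 0], "delta_rot": [0, 0, -1], "hand": 4}, {"delta_pos": [0, -4, 0], "delta_rot": [0, 0, 0], "hand": 4}]'

```text
t: 5.3
eef_pos: [0.5544, 0.0476, 0.2285]
ee_rot: [-3.14, 0.001, -1.578]
force: [1.0, 0.7, -1.6]
width: 0.0434
```

>>> move_arm --rows '[{"delta_pos": [0.3, -4, 0], "delta_rot": [0, 0, 0], "hand": 4}, {"delta_pos": [0.3, -4, 0], "delta_rot": [0, 0, 0], "hand": 4}, {"delta_pos": [0.3, -4, 0], "delta_rot": [0, 0, 0], "hand": 4}, {"delta_pos": [0.3, -4, 0], "delta_rot": [0, 0, 0], "hand": 4}, {"delta_pos": [0.3, -4, 0], "delta_rot": [0, 0, 0], "hand": 4}, {"delta_pos": [0.3, -4, 0], "delta_rot": [0, 0, 0], "hand": 4}, {"delta_pos": [0.3, -4, 0], "delta_rot": [0, 0, 0], "hand": 4}, {"delta_pos": [0.3, -4, 0], "delta_rot": [0, 0, 0], "hand": 4}, {"delta_pos": [0.3, -3, 0], "delta_rot": [0, 0, 0], "hand": 4}, {"delta_pos": [0, -2, 0], "delta_rot": [0, 0, 0], "hand": 4}]'

```text
t: 6.3
eef_pos: [0.5815, -0.3232, 0.228]
ee_rot: [-3.141, -0.0, -1.579]
force: [0.2, 0.4, -2.2]
width: 0.0431
```

Run:
```python
from h import *
s=get_state(); print(s['t'],s['eef_pos'],np.degrees(s['ee_rot']),s['width'],s['force'],s['q'])
cv2.imwrite('pics/w4.png',grab_frame('wrist'))
a,b=.085,.101
c,sn=np.cos(-.0053),np.sin(-.0053)
for X,Y,Z in((a,b,.038),(.017,b,.038),(a,-.033,.038),(.017,-.033,.038),(-a,b,.02),(a,-b,.038)): print(X,Y,np.round(wproj([.5318+c*X-sn*Y,-.3025+sn*X+c*Y,Z],s)))
```

```text
6.3 [ 0.5814688  -0.32320802  0.22797838] [-1.79980815e+02 -1.72345514e-02 -9.04809887e+01] 0.04308754187089446 [ 0.21541733  0.43425007 -2.23935653] [-2.14735227e-01  3.55050448e-01 -4.11287936e-02  2.44816480e-04
 -1.17422773e+00  2.06245922e-01]
0.085 0.101 [251. 290.]
0.017 0.101 [309. 289.]
0.085 -0.033 [247. 177.]
0.017 -0.033 [313. 177.]
-0.085 0.101 [388. 279.]
0.085 -0.101 [245. 110.]
```

View pics/w4.png

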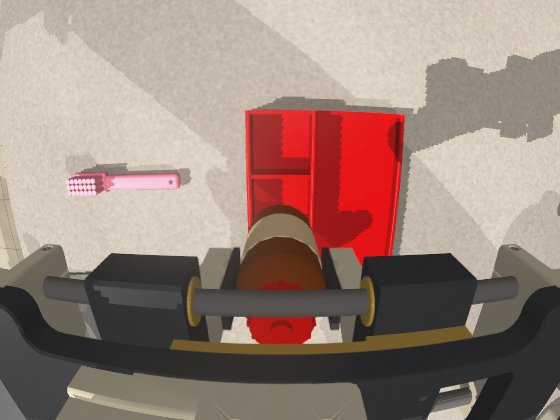

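>>> move_arm --rows '[{"delta_pos": [0, -2, 0], "delta_rot": [0, 0, 0], "hand": 4}, {"delta_pos": [0, -2, 0], "delta_rot": [0, 0, 0], "hand": 4}, {"delta_pos": [0, -0.6, 0], "delta_rot": [0, 0, 0], "hand": 4}, {"delta_pos": [0, 0, -2], "delta_rot": [0, 0, 0], "hand": 4}, {"delta_pos": [0, 0, -2], "delta_rot": [0, 0, 0], "hand": 4}, {"delta_pos": [0, 0, -2], "delta_rot": [0, 0, 0], "hand": 4}, {"delta_pos": [0, 0, -2], "delta_rot": [0, 0, 0], "hand": 4}, {"delta_pos": [0, 0, -2], "delta_rot": [0, 0, 0], "hand": 4}, {"delta_pos": [0, 0, -1], "delta_rot": [0, 0, 0], "hand": 4}, {"delta_pos": [0, 0, 0], "delta_rot": [0, 0, 0], "hand": 4}]'

```text
t: 7.35
eef_pos: [0.5809, -0.3665, 0.1161]
ee_rot: [3.139, 0.001, -1.578]
force: [0.7, -0.3, -0.7]
width: 0.0434
```

Run:
```python
from h import *
s=get_state(); print(s['t'],s['eef_pos'],np.degrees(s['ee_rot']),s['width'],s['force'],s['q'])
cv2.imwrite('pics/s5.png',grab_frame('side'))
crop('pics/s5.png',240,170,240,180,3,'pics/s5c.png')
```

```text
7.35 [ 0.58088038 -0.3664685   0.11613006] [ 1.79851554e+02  5.68452070e-02 -9.03959092e+01] 0.04344317519904349 [ 0.65443662 -0.27702384 -0.7313485 ] [-2.79936926e-01  4.78666146e-01 -1.18198703e-01 -3.09857206e-04
 -9.76693923e-01  2.73202093e-01]
```

View pics/s5c.png

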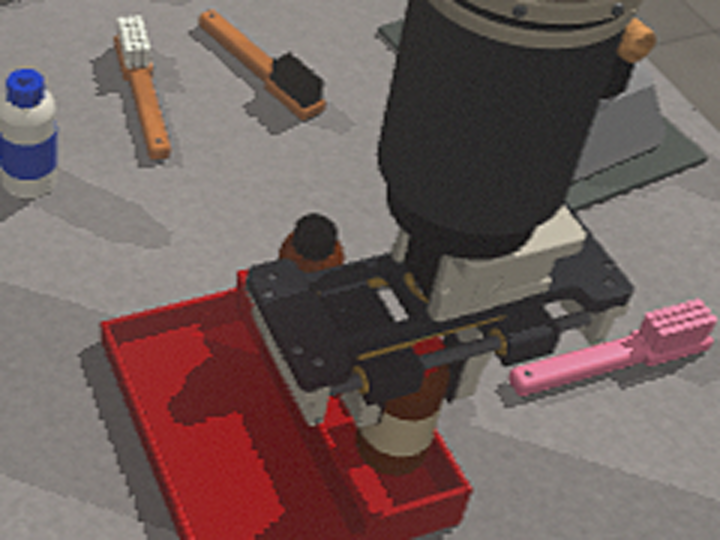

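>>> move_arm --rows '[{"delta_pos": [0, 0, -1], "delta_rot": [0, 0, 0], "hand": 4}, {"delta_pos": [0, 0, -1], "delta_rot": [0, 0, 0], "hand": 4}, {"delta_pos": [0, 0, -0.8], "delta_rot": [0, 0, 0], "hand": 4}, {"delta_pos": [0, 0, -0.3], "delta_rot": [0, 0, 0], "hand": 4}, {"delta_pos": [0, 0, -0.2], "delta_rot": [0, 0, 0], "hand": 4}, {"delta_pos": [0, 0, -0.2], "delta_rot": [0, 0, 0], "hand": 4}, {"delta_pos": [0, 0, -0.1], "delta_rot": [0, 0, 0], "hand": 4}, {"delta_pos": [0, 0, 0], "delta_rot": [0, 0, 0], "hand": 4}, {"delta_pos": [0, 0, 0], "delta_rot": [0, 0, 0], "hand": 4}, {"delta_pos": [0, 0, 0], "delta_rot": [0, 0, 0], "hand": 4}]'

```text
t: 8.4
eef_pos: [0.5817, -0.3669, 0.0818]
ee_rot: [-3.141, -0.0, -1.578]
force: [0.3, 0.7, -1.3]
width: 0.0436
```

>>> move_arm --rows '[{"delta_pos": [0, 0, -0.1], "delta_rot": [0, 0, 0], "hand": 4}, {"delta_pos": [0, 0, -0.1], "delta_rot": [0, 0, 0], "hand": 4}, {"delta_pos": [0, 0, -0.1], "delta_rot": [0, 0, 0], "hand": 4}, {"delta_pos": [0, 0, 0], "delta_rot": [0, 0, 0], "hand": 4}, {"delta_pos": [0, 0, 0], "delta_rot": [0, 0, 0], "hand": 4}, {"delta_pos": [0, 0, 0], "delta_rot": [0, 0, 0], "hand": 4}, {"delta_pos": [0, 0, 0], "delta_rot": [0, 0, 0], "hand": 4}, {"delta_pos": [0, 0, 0], "delta_rot": [0, 0, 0], "hand": 4}, {"delta_pos": [0, 0, 0], "delta_rot": [0, 0, 0], "hand": 4}, {"delta_pos": [0, 0, 0], "delta_rot": [0, 0, 0], "hand": 4}]'

```text
t: 9.4
eef_pos: [0.5816, -0.3669, 0.0786]
ee_rot: [-3.142, -0.0, -1.578]
force: [0.9, -0.1, -0.9]
width: 0.0435
```

>>> move_arm --rows '[{"delta_pos": [0, 0, -0.05], "delta_rot": [0, 0, 0], "hand": 4}, {"delta_pos": [0, 0, -0.05], "delta_rot": [0, 0, 0], "hand": 4}, {"delta_pos": [0, 0, -0.05], "delta_rot": [0, 0, 0], "hand": 4}, {"delta_pos": [0, 0, -0.05], "delta_rot": [0, 0, 0], "hand": 4}, {"delta_pos": [0, 0, 0], "delta_rot": [0, 0, 0], "hand": 4}, {"delta_pos": [0, 0, 0], "delta_rot": [0, 0, 0], "hand": 4}, {"delta_pos": [0, 0, 0], "delta_rot": [0, 0, 0], "hand": 4}, {"delta_pos": [0, 0, 0], "delta_rot": [0, 0, 0], "hand": 4}, {"delta_pos": [0, 0, 0], "delta_rot": [0, 0, 0], "hand": 4}, {"delta_pos": [0, 0, 0], "delta_rot": [0, 0, 0], "hand": 4}]'

```text
t: 10.4
eef_pos: [0.5818, -0.367, 0.0777]
ee_rot: [-3.141, -0.001, -1.577]
force: [-1.8, 1.6, 7.0]
width: 0.0434
```

Contact (7 N up). Release and rise.

>>> move_arm --rows '[{"delta_pos": [0, 0, 0], "delta_rot": [0, 0, 0], "hand": 6}, {"delta_pos": [0, 0, 0], "delta_rot": [0, 0, 0], "hand": 8.7}, {"delta_pos": [0, 0, 0], "delta_rot": [0, 0, 0], "hand": 8.7}, {"delta_pos": [0, 0, 0], "delta_rot": [0, 0, 0], "hand": 8.7}, {"delta_pos": [0, 0, 0], "delta_rot": [0, 0, 0], "hand": 8.7}, {"delta_pos": [0, 0, 0], "delta_rot": [0, 0, 0], "hand": 8.7}, {"delta_pos": [0, 0, 3], "delta_rot": [0, 0, 0], "hand": 8.7}, {"delta_pos": [0, 0, 4], "delta_rot": [0, 0, 0], "hand": 8.7}, {"delta_pos": [0, 0, 4], "delta_rot": [0, 0, 0], "hand": 8.7}, {"delta_pos": [0, 0, 4], "delta_rot": [0, 0, 0], "hand": 8.7}]'

```text
t: 11.4
eef_pos: [0.5814, -0.3668, 0.2281]
ee_rot: [3.141, 0.0, -1.578]
force: [0.5, 0.1, -0.5]
width: 0.0871
```

>>> move_arm --rows '[{"delta_pos": [0, 3, 0], "delta_rot": [0, 0, 0], "hand": 8.7}, {"delta_pos": [-1, 3, 0], "delta_rot": [0, 0, 0], "hand": 8.7}, {"delta_pos": [-1.5, 3, 0], "delta_rot": [0, 0, 0], "hand": 8.7}, {"delta_pos": [-1.5, 3, 0], "delta_rot": [0, 0, 0], "hand": 8.7}, {"delta_pos": [-1.5, 3, 0], "delta_rot": [0, 0, 0], "hand": 8.7}, {"delta_pos": [-2, 4, 0], "delta_rot": [0, 0, 0], "hand": 8.7}, {"delta_pos": [-2, 4, 0], "delta_rot": [0, 0, 0], "hand": 8.7}, {"delta_pos": [-2, 4, 0], "delta_rot": [0, 0, 0], "hand": 8.7}, {"delta_pos": [-1.5, 4, 0], "delta_rot": [0, 0, 0], "hand": 8.7}, {"delta_pos": [-0.7, 3.2, 0], "delta_rot": [0, 0, 0], "hand": 8.7}]'

```text
t: 12.4
eef_pos: [0.4432, -0.0234, 0.227]
ee_rot: [-3.141, 0.001, -1.577]
force: [0.1, 0.9, -0.4]
width: 0.0871
```

Run:
```python
from h import *
s=get_state(); print(s['t'],s['eef_pos'],np.degrees(s['ee_rot']),s['width'],s['force'],s['q'],s['qd'])
cv2.imwrite('pics/w6.png',grab_frame('wrist'))
cv2.imwrite('pics/s6.png',grab_frame('side'))
print(wproj([.4445,-.035,.108],s))
```

```text
12.4 [ 0.44322935 -0.02344667  0.22699393] [-1.79938779e+02  4.17461664e-02 -9.03769874e+01] 0.08712345071750985 [ 0.10224432  0.86748027 -0.36400853] [ 3.93775299e-01 -1.60662124e-02 -5.03761581e-01 -2.88333737e-04
 -1.08183299e+00 -4.00220087e-01] [ 7.88915580e-01 -1.59183510e-01 -1.52671838e-01  8.73714996e-03
  5.13315958e-04 -7.74289214e-01]
[279.409792   195.85420142]
```

View pics/w6.png

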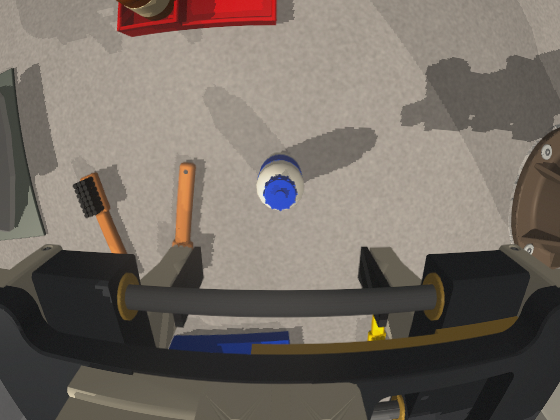

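View pics/s6.png

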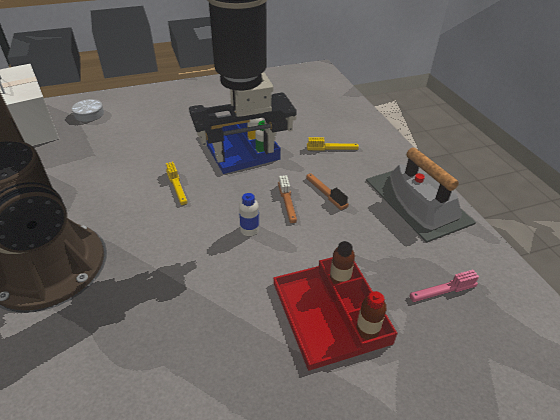

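>>> move_arm --rows '[{"delta_pos": [0, -1.1, 0], "delta_rot": [0, 0, 0], "hand": 8.7}, {"delta_pos": [0, 0, -1], "delta_rot": [0, 0, 0], "hand": 8.7}, {"delta_pos": [0, 0, -3], "delta_rot": [0, 0, 0], "hand": 8.7}, {"delta_pos": [0, 0, -3], "delta_rot": [0, 0, 0], "hand": 8.7}, {"delta_pos": [0, 0, -3], "delta_rot": [0, 0, 0], "hand": 8.7}, {"delta_pos": [0, 0, -3], "delta_rot": [0, 0, 0], "hand": 8.7}, {"delta_pos": [0, 0, -2.2], "delta_rot": [0, 0, 0], "hand": 8.7}, {"delta_pos": [0, 0, 0], "delta_rot": [0, 0, 0], "hand": 8.7}, {"delta_pos": [0, 0, 0], "delta_rot": [0, 0, 0], "hand": 8.7}, {"delta_pos": [0, 0, 0], "delta_rot": [0, 0, 0], "hand": 8.7}]'

```text
t: 13.5
eef_pos: [0.4454, -0.0362, 0.0754]
ee_rot: [-3.14, 0.0, -1.578]
force: [-0.5, 0.3, 0.4]
width: 0.0867
```

Run:
```python
from h import *
s=get_state(); print(s['t'],s['eef_pos'],np.degrees(s['ee_rot']),s['width'],s['force'])
cv2.imwrite('pics/w7.png',grab_frame('wrist'))
```

```text
13.5 [ 0.44539855 -0.03620849  0.07543484] [-1.79924243e+02  1.38791700e-02 -9.04348768e+01] 0.08674165174407057 [-0.45955311  0.30497932  0.44144591]
```

View pics/w7.png

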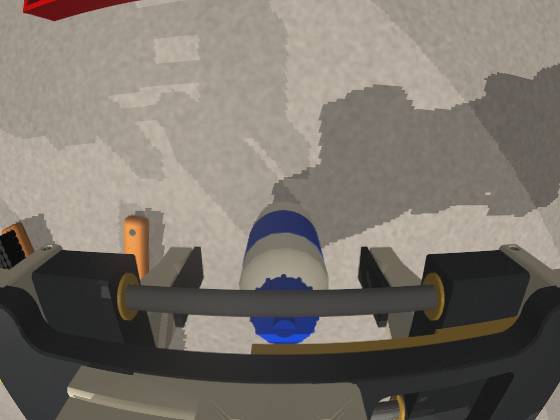

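>>> move_arm --rows '[{"delta_pos": [0, 0, 0], "delta_rot": [0, 0, 0], "hand": 4}, {"delta_pos": [0, 0, 0], "delta_rot": [0, 0, 0], "hand": 4}, {"delta_pos": [0, 0, 0], "delta_rot": [0, 0, 0], "hand": 4}, {"delta_pos": [0, 0, 0], "delta_rot": [0, 0, 0], "hand": 4}, {"delta_pos": [0, 0, 0], "delta_rot": [0, 0, 0], "hand": 4}, {"delta_pos": [0, 0, 0], "delta_rot": [0, 0, 0], "hand": 4}, {"delta_pos": [0, 0, 0], "delta_rot": [0, 0, 0], "hand": 4}, {"delta_pos": [0, 0, 0], "delta_rot": [0, 0, 0], "hand": 4}, {"delta_pos": [0, 0, 0], "delta_rot": [0, 0, 0], "hand": 4}, {"delta_pos": [0, 0, 0], "delta_rot": [0, 0, 0], "hand": 4}]'

```text
t: 14.55
eef_pos: [0.4446, -0.0359, 0.0745]
ee_rot: [3.141, -0.0, -1.578]
force: [-0.2, -0.7, 1.1]
width: 0.0436
```

Run:
```python
from h import *
s=get_state(); print(s['t'],s['eef_pos'],np.degrees(s['ee_rot']),s['width'],s['force'])
```

```text
14.55 [ 0.44457755 -0.03590337  0.07452153] [ 1.79991593e+02 -2.55992767e-03 -9.03968589e+01] 0.0436357738159696 [-0.24277482 -0.68966976  1.10873052]
```

>>> move_arm --rows '[{"delta_pos": [0, 0, 2], "delta_rot": [0, 0, 0], "hand": 4}, {"delta_pos": [0, 0, 4], "delta_rot": [0, 0, 0], "hand": 4}, {"delta_pos": [0, 0, 4], "delta_rot": [0, 0, 0], "hand": 4}, {"delta_pos": [0, 0, 4], "delta_rot": [0, 0, 0], "hand": 4}, {"delta_pos": [0, 2, 1], "delta_rot": [0, 0, 1], "hand": 4}, {"delta_pos": [1, 3, 0], "delta_rot": [0, 0, 1], "hand": 4}, {"delta_pos": [1, 4, 0], "delta_rot": [0, 0, 1], "hand": 4}, {"delta_pos": [1, 4, 0], "delta_rot": [0, 0, 1], "hand": 4}, {"delta_pos": [1, 4, 0], "delta_rot": [0, 0, 1], "hand": 4}, {"delta_pos": [1, 4, 0], "delta_rot": [0, 0, 0.8], "hand": 4}]'

```text
t: 15.55
eef_pos: [0.4946, 0.1757, 0.2244]
ee_rot: [3.141, 0.0, -1.476]
force: [0.0, -0.7, -1.6]
width: 0.0435
```

>>> move_arm --rows '[{"delta_pos": [1, 4, 0], "delta_rot": [0, 0, 0], "hand": 4}, {"delta_pos": [1, 4, 0], "delta_rot": [0, 0, 0], "hand": 4}, {"delta_pos": [1, 4, 0], "delta_rot": [0, 0, 0], "hand": 4}, {"delta_pos": [1, 3, 0], "delta_rot": [0, 0, 0], "hand": 4}, {"delta_pos": [1, 3, 0], "delta_rot": [0, 0, 0], "hand": 4}, {"delta_pos": [0.9, 1.3, 0], "delta_rot": [0, 0, 0], "hand": 4}, {"delta_pos": [0, 0, 0], "delta_rot": [0, 0, 0], "hand": 4}, {"delta_pos": [0, 0, 0], "delta_rot": [0, 0, 0], "hand": 4}, {"delta_pos": [0, 0, 0], "delta_rot": [0, 0, 0], "hand": 4}, {"delta_pos": [0, 0, 0], "delta_rot": [0, 0, 0], "hand": 4}]'

```text
t: 16.55
eef_pos: [0.5534, 0.3664, 0.2249]
ee_rot: [-3.141, 0.0, -1.477]
force: [-0.3, -0.8, -0.0]
width: 0.0435
```

Run:
```python
from h import *
s=get_state(); print(s['t'],s['eef_pos'],np.degrees(s['ee_rot']),s['width'],s['force'])
cv2.imwrite('pics/w8.png',grab_frame('wrist'))
```

```text
16.55 [0.55343951 0.36638762 0.22486398] [-1.79993389e+02  1.31025914e-02 -8.46233890e+01] 0.04350707952415682 [-0.32060507 -0.83090795 -0.02727288]
```

View pics/w8.png

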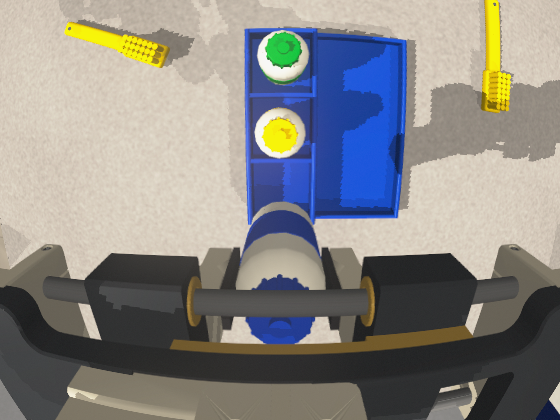

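>>> move_arm --rows '[{"delta_pos": [0.1, 0.2, -2], "delta_rot": [0, 0, 0], "hand": 4}, {"delta_pos": [0, 0, -2.5], "delta_rot": [0, 0, 0], "hand": 4}, {"delta_pos": [0, 0, -2.5], "delta_rot": [0, 0, 0], "hand": 4}, {"delta_pos": [0, 0, -2.5], "delta_rot": [0, 0, 0], "hand": 4}, {"delta_pos": [0, 0, -2], "delta_rot": [0, 0, 0], "hand": 4}, {"delta_pos": [0, 0, -1.5], "delta_rot": [0, 0, 0], "hand": 4}, {"delta_pos": [0, 0, -0.8], "delta_rot": [0, 0, 0], "hand": 4}, {"delta_pos": [0, 0, 0], "delta_rot": [0, 0, 0], "hand": 4}, {"delta_pos": [0, 0, 0], "delta_rot": [0, 0, 0], "hand": 4}, {"delta_pos": [0, 0, 0], "delta_rot": [0, 0, 0], "hand": 4}]'

```text
t: 17.6
eef_pos: [0.5552, 0.3696, 0.0879]
ee_rot: [-3.14, 0.001, -1.476]
force: [-0.5, -0.1, -0.7]
width: 0.0436
```

>>> move_arm --rows '[{"delta_pos": [0, 0, -0.1], "delta_rot": [0, 0, 0], "hand": 4}, {"delta_pos": [0, 0, -0.1], "delta_rot": [0, 0, 0], "hand": 4}, {"delta_pos": [0, 0, -0.1], "delta_rot": [0, 0, 0], "hand": 4}, {"delta_pos": [0, 0, -0.1], "delta_rot": [0, 0, 0], "hand": 4}, {"delta_pos": [0, 0, -0.1], "delta_rot": [0, 0, 0], "hand": 4}, {"delta_pos": [0, 0, -0.1], "delta_rot": [0, 0, 0], "hand": 4}, {"delta_pos": [0, 0, -0.1], "delta_rot": [0, 0, 0], "hand": 4}, {"delta_pos": [0, 0, 0], "delta_rot": [0, 0, 0], "hand": 4}, {"delta_pos": [0, 0, 0], "delta_rot": [0, 0, 0], "hand": 4}, {"delta_pos": [0, 0, 0], "delta_rot": [0, 0, 0], "hand": 4}]'

```text
t: 18.6
eef_pos: [0.5547, 0.3691, 0.0796]
ee_rot: [-3.142, -0.0, -1.476]
force: [0.9, 0.9, -1.6]
width: 0.0436
```

>>> move_arm --rows '[{"delta_pos": [0, 0, -0.05], "delta_rot": [0, 0, 0], "hand": 4}, {"delta_pos": [0, 0, -0.05], "delta_rot": [0, 0, 0], "hand": 4}, {"delta_pos": [0, 0, -0.05], "delta_rot": [0, 0, 0], "hand": 4}, {"delta_pos": [0, 0, 0], "delta_rot": [0, 0, 0], "hand": 4}, {"delta_pos": [0, 0, 0], "delta_rot": [0, 0, 0], "hand": 4}, {"delta_pos": [0, 0, 0], "delta_rot": [0, 0, 0], "hand": 4}, {"delta_pos": [0, 0, 0], "delta_rot": [0, 0, 0], "hand": 4}, {"delta_pos": [0, 0, 0], "delta_rot": [0, 0, 0], "hand": 4}, {"delta_pos": [0, 0, 0], "delta_rot": [0, 0, 0], "hand": 4}, {"delta_pos": [0, 0, 0], "delta_rot": [0, 0, 0], "hand": 4}]'

```text
t: 19.6
eef_pos: [0.5546, 0.3692, 0.0785]
ee_rot: [-3.141, 0.0, -1.476]
force: [-2.4, -0.6, 5.6]
width: 0.0432
```

>>> move_arm --rows '[{"delta_pos": [0, 0, 0], "delta_rot": [0, 0, 0], "hand": 6}, {"delta_pos": [0, 0, 0], "delta_rot": [0, 0, 0], "hand": 8.7}, {"delta_pos": [0, 0, 0], "delta_rot": [0, 0, 0], "hand": 8.7}, {"delta_pos": [0, 0, 0], "delta_rot": [0, 0, 0], "hand": 8.7}, {"delta_pos": [0, 0, 0], "delta_rot": [0, 0, 0], "hand": 8.7}, {"delta_pos": [0, 0, 0], "delta_rot": [0, 0, 0], "hand": 8.7}, {"delta_pos": [0, 0, 3], "delta_rot": [0, 0, 0], "hand": 8.7}, {"delta_pos": [0, 0, 4], "delta_rot": [0, 0, 0], "hand": 8.7}, {"delta_pos": [0, 0, 4], "delta_rot": [0, 0, 0], "hand": 8.7}, {"delta_pos": [0, 0, 4], "delta_rot": [0, 0, 0], "hand": 8.7}]'

```text
t: 20.6
eef_pos: [0.5545, 0.3689, 0.2296]
ee_rot: [3.142, -0.0, -1.476]
force: [0.3, 1.3, -0.4]
width: 0.0869
```

Run:
```python
from h import *
s=get_state(); print(s['t'],s['eef_pos'],s['q'])
cv2.imwrite('pics/w9.png',grab_frame('wrist'))
cv2.imwrite('pics/t9.png',grab_frame('side'))
crop('pics/t9.png',160,60,260,195,3,'pics/t9c.png')
```

```text
20.6 [0.55447649 0.36894035 0.22963511] [ 8.79253776e-01  3.55506521e-01 -3.64907105e-02  3.02269515e-05
 -1.17893369e+00 -7.84892745e-01]
```

View pics/w9.png

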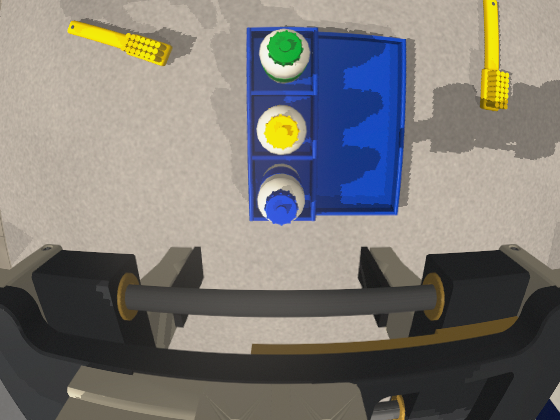

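View pics/t9c.png

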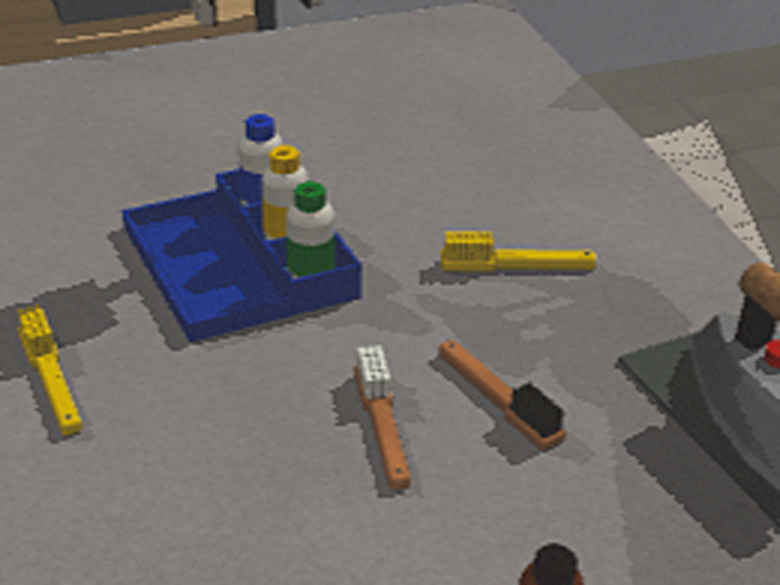

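>>> move_arm --rows '[{"delta_pos": [-0.5, -2, 0.5], "delta_rot": [0, 0, 7], "hand": 8.7}, {"delta_pos": [-0.8, -3, 0.5], "delta_rot": [0, 0, 7], "hand": 8.7}, {"delta_pos": [-0.8, -3, 0.5], "delta_rot": [0, 0, 8], "hand": 8.7}, {"delta_pos": [-0.8, -3, 0.5], "delta_rot": [0, 0, 8], "hand": 8.7}, {"delta_pos": [-0.8, -3, 0], "delta_rot": [0, 0, 8], "hand": 8.7}, {"delta_pos": [-0.8, -3.5, 0], "delta_rot": [0, 0, 8], "hand": 8.7}, {"delta_pos": [-0.8, -3.5, 0], "delta_rot": [0, 0, 8], "hand": 8.7}, {"delta_pos": [-0.8, -3.5, 0], "delta_rot": [0, 0, 8], "hand": 8.7}, {"delta_pos": [-0.8, -3.5, 0], "delta_rot": [0, 0, 8], "hand": 8.7}, {"delta_pos": [-0.6, -3, 0], "delta_rot": [0, 0, 6], "hand": 8.7}]'

```text
t: 21.7
eef_pos: [0.4789, 0.0576, 0.2481]
ee_rot: [-3.141, -0.0, -0.145]
force: [0.9, 0.5, 0.0]
width: 0.087
```

>>> move_arm --rows '[{"delta_pos": [0, 0, 0], "delta_rot": [0, 0, 0], "hand": 8.7}, {"delta_pos": [0, 0, 0], "delta_rot": [0, 0, 0], "hand": 8.7}, {"delta_pos": [0, 0, 0], "delta_rot": [0, 0, 0], "hand": 8.7}, {"delta_pos": [0, 0, 0], "delta_rot": [0, 0, 0], "hand": 8.7}, {"delta_pos": [0, 0, 0], "delta_rot": [0, 0, 0], "hand": 8.7}, {"delta_pos": [0, 0, 0], "delta_rot": [0, 0, 0], "hand": 8.7}, {"delta_pos": [0, 0, 0], "delta_rot": [0, 0, 0], "hand": 8.7}, {"delta_pos": [0, 0, 0], "delta_rot": [0, 0, 0], "hand": 8.7}, {"delta_pos": [0, 0, 0], "delta_rot": [0, 0, 0], "hand": 8.7}, {"delta_pos": [0, 0, 0], "delta_rot": [0, 0, 0], "hand": 8.7}]'

```text
t: 22.7
eef_pos: [0.4796, 0.0591, 0.2481]
ee_rot: [-3.142, -0.0, -0.15]
force: [0.7, 0.5, 0.6]
width: 0.0871
```

Run:
```python
from h import *
s=get_state(); print(s['t'],s['eef_pos'],np.degrees(s['ee_rot']),s['q'])
cv2.imwrite('pics/w10.png',grab_frame('wrist'))
crop('pics/w10.png',140,20,260,195,3,'pics/w10c.png')
import json;json.dump({k:np.array(s[k]).tolist() for k in('eef_pos','ee_rot')},open('s10.json','w'))
```

```text
22.7 [0.4796346  0.0591211  0.24808049] [-1.79998817e+02 -1.43322825e-03 -8.59643786e+00] [ 5.30763484e-01  3.88241684e-02 -3.97268462e-01 -3.27685608e-07
 -1.13467127e+00  8.89996837e-01]
```

View pics/w10.png

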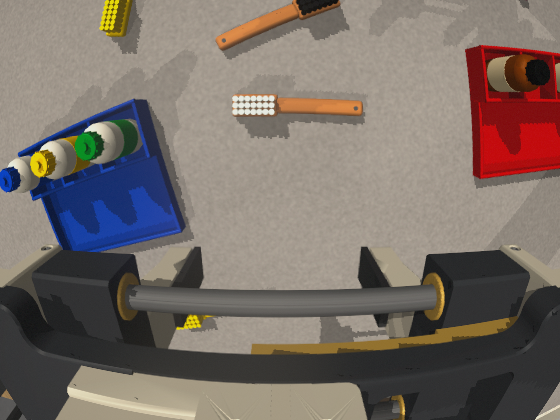

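View pics/w10c.png

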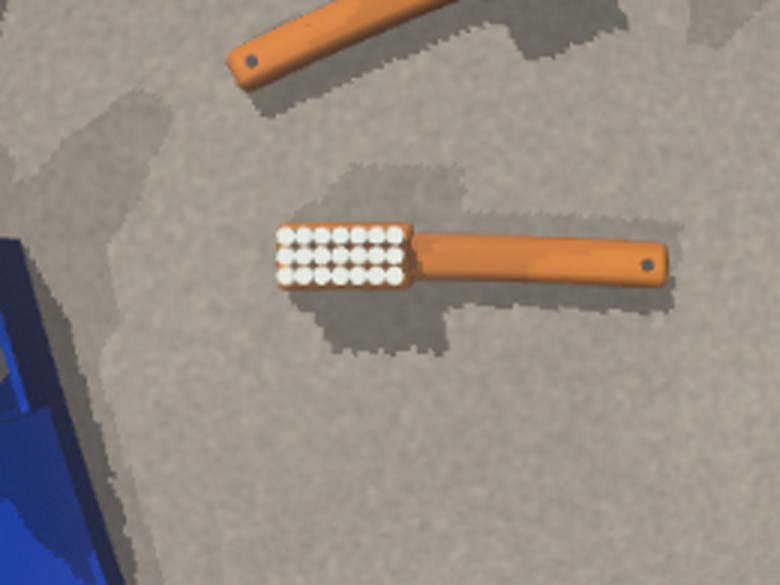

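Run:
```python
from h import *
import json;s=json.load(open('s10.json'))
q=lambda u,v:((u+.5)/3-.5+140,(v+.5)/3-.5+20)
a=wat(q(277,256),.032,s);b=wat(q(405,256),.032,s);print(a,b,(a+b)/2,np.linalg.norm(a-b))
t=wat(q(667,264),.014,s);n=wat(q(412,257),.014,s);print(t,n,np.linalg.norm(t-n))
d=(n-t)/np.linalg.norm(n-t);print('yaw',np.degrees(np.arctan2(d[1],d[0])),'head',t+.125*d, 'origin',t+.075*d)
bt=wat(q(238,75),.014,s);print('black tail',bt)
for x,y,z in((.0095,.023,.022),(.0095,.03,.022)):pass
```

```text
[0.57289787 0.09706463 0.032     ] [0.56530378 0.05184132 0.032     ] [0.56910082 0.07445297 0.032     ] 0.04585649888376476
[ 0.55007469 -0.04649909  0.014     ] [0.56475931 0.04958789 0.014     ] 0.09720260172281005
yaw 81.31092372461245 head [0.56895873 0.07706625 0.014     ] origin [0.56140511 0.02764011 0.014     ]
black tail [0.64591054 0.10348969 0.014     ]
```

>>> move_arm --rows '[{"delta_pos": [2, 0.4, 0], "delta_rot": [0, 0, 0], "hand": 7}, {"delta_pos": [2.5, 0.4, -1], "delta_rot": [0, 0, 0], "hand": 7}, {"delta_pos": [2.5, 0.4, -2], "delta_rot": [0, 0, 0], "hand": 7}, {"delta_pos": [1.9, 0.4, -3], "delta_rot": [0, 0, 0], "hand": 7}, {"delta_pos": [0, 0, -3], "delta_rot": [0, 0, 0], "hand": 7}, {"delta_pos": [0, 0, -3], "delta_rot": [0, 0, 0], "hand": 7}, {"delta_pos": [0, 0, -3], "delta_rot": [0, 0, 0], "hand": 7}, {"delta_pos": [0, 0, -3], "delta_rot": [0, 0, 0], "hand": 7}, {"delta_pos": [0, 0, -1.8], "delta_rot": [0, 0, 0], "hand": 7}, {"delta_pos": [0, 0, 0], "delta_rot": [0, 0, 0], "hand": 7}]'

```text
t: 23.75
eef_pos: [0.5669, 0.0743, 0.0473]
ee_rot: [3.139, 0.005, -0.151]
force: [-0.3, -0.5, -0.2]
width: 0.0697
```

Run:
```python
from h import *
s=get_state(); print(s['t'],s['eef_pos'],np.degrees(s['ee_rot']),s['width'],s['force'])
cv2.imwrite('pics/w11.png',grab_frame('wrist'))
cv2.imwrite('pics/s11.png',grab_frame('side'))
crop('pics/s11.png',200,100,200,150,4,'pics/s11c.png')
```

```text
23.75 [0.56687172 0.07428533 0.04729779] [179.83829185   0.26034948  -8.62695913] 0.06973097181990186 [-0.33253568 -0.48804786 -0.18497601]
```

View pics/w11.png

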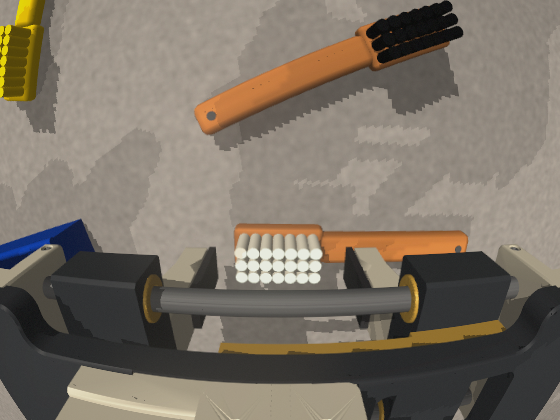

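View pics/s11c.png

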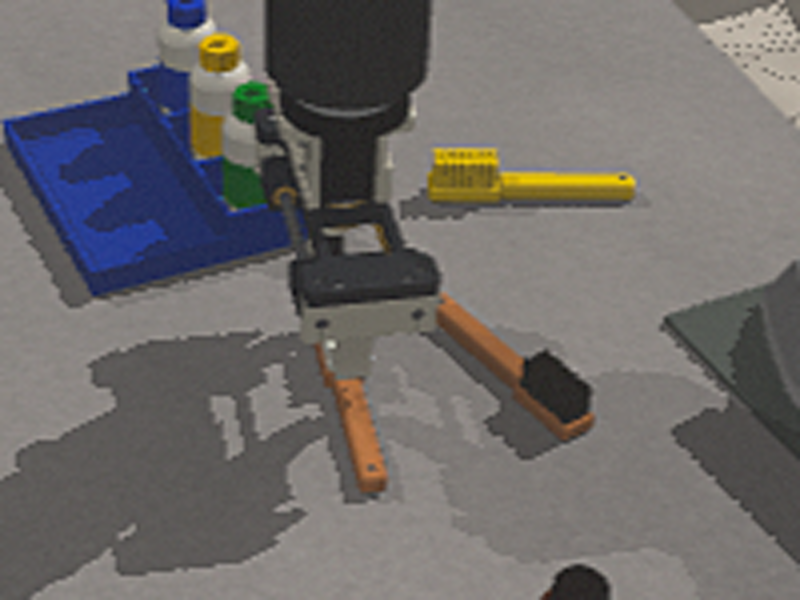

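>>> move_arm --rows '[{"delta_pos": [0, 0, 0], "delta_rot": [0, 0, 0], "hand": 7}, {"delta_pos": [0, 0, 0], "delta_rot": [0, 0, 0], "hand": 7}, {"delta_pos": [0, 0, 0], "delta_rot": [0, 0, 0], "hand": 7}, {"delta_pos": [0, 0, 0], "delta_rot": [0, 0, 0], "hand": 6}, {"delta_pos": [0, 0, 0], "delta_rot": [0, 0, 0], "hand": 5.2}, {"delta_pos": [0, 0, 0], "delta_rot": [0, 0, 0], "hand": 4.2}, {"delta_pos": [0, 0, 0], "delta_rot": [0, 0, 0], "hand": 4.2}, {"delta_pos": [0, 0, 0], "delta_rot": [0, 0, 0], "hand": 4.2}, {"delta_pos": [0, 0, 0], "delta_rot": [0, 0, 0], "hand": 4.2}, {"delta_pos": [0, 0, 0], "delta_rot": [0, 0, 0], "hand": 4.2}]' --force 20

```text
t: 24.85
eef_pos: [0.5686, 0.0751, 0.0501]
ee_rot: [3.142, 0.0, -0.15]
force: [0.3, -0.7, 0.7]
width: 0.0452
```

Run:
```python
from h import *
s=get_state(); print(s['t'],s['eef_pos'],np.degrees(s['ee_rot']),s['width'],s['force'])
cv2.imwrite('pics/w12.png',grab_frame('wrist'))
```

```text
24.85 [0.56863901 0.07510747 0.05009015] [ 1.79997014e+02  1.38158403e-03 -8.59409425e+00] 0.0452433038569137 [ 0.29384043 -0.6930057   0.71397675]
```

View pics/w12.png

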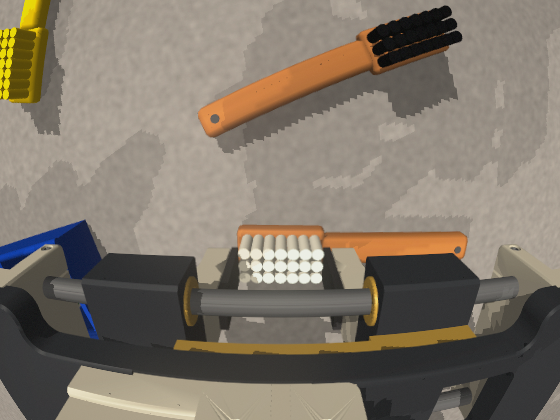

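>>> move_arm --rows '[{"delta_pos": [0, 0, 0], "delta_rot": [0, 0, 0], "hand": 6}, {"delta_pos": [0, 0, 0], "delta_rot": [0, 0, 0], "hand": 6}, {"delta_pos": [0, 0, 0], "delta_rot": [0, 0, 0], "hand": 6}, {"delta_pos": [0, 0, -0.3], "delta_rot": [0, 0, 0], "hand": 6}, {"delta_pos": [0, 0, -0.3], "delta_rot": [0, 0, 0], "hand": 6}, {"delta_pos": [0, 0, -0.2], "delta_rot": [0, 0, 0], "hand": 6}, {"delta_pos": [0, 0, -0.1], "delta_rot": [0, 0, 0], "hand": 6}, {"delta_pos": [0, 0, 0], "delta_rot": [0, 0, 0], "hand": 6}, {"delta_pos": [0, 0, 0], "delta_rot": [0, 0, 0], "hand": 6}, {"delta_pos": [0, 0, 0], "delta_rot": [0, 0, 0], "hand": 6}]'

```text
t: 25.9
eef_pos: [0.5687, 0.0751, 0.0412]
ee_rot: [-3.142, -0.0, -0.15]
force: [-0.2, -0.4, -1.0]
width: 0.0595
```

>>> move_arm --rows '[{"delta_pos": [0, 0, -0.1], "delta_rot": [0, 0, 0], "hand": 5.2}, {"delta_pos": [0, 0, 0], "delta_rot": [0, 0, 0], "hand": 4}, {"delta_pos": [0, 0, 0], "delta_rot": [0, 0, 0], "hand": 4}, {"delta_pos": [0, 0, 0], "delta_rot": [0, 0, 0], "hand": 4}, {"delta_pos": [0, 0, 0], "delta_rot": [0, 0, 0], "hand": 4}, {"delta_pos": [0, 0, 0.5], "delta_rot": [0, 0, 0], "hand": 4}, {"delta_pos": [0, 0, 0.5], "delta_rot": [0, 0, 0], "hand": 4}, {"delta_pos": [0, 0, 1], "delta_rot": [0, 0, 0], "hand": 4}, {"delta_pos": [0, 0, 1], "delta_rot": [0, 0, 0], "hand": 4}, {"delta_pos": [0, 0, 0], "delta_rot": [0, 0, 0], "hand": 4}]' --force 30

```text
t: 26.9
eef_pos: [0.5698, 0.0756, 0.0722]
ee_rot: [-3.14, -0.003, -0.15]
force: [0.3, -0.0, -0.6]
width: 0.0457
```

Run:
```python
from h import *
s=get_state(); print(s['t'],s['eef_pos'],np.degrees(s['ee_rot']),s['width'],s['force'])
cv2.imwrite('pics/w13.png',grab_frame('wrist'))
cv2.imwrite('pics/s13.png',grab_frame('side'))
crop('pics/s13.png',200,100,200,150,4,'pics/s13c.png')
```

```text
26.9 [0.56983371 0.075554   0.07222035] [-1.79902588e+02 -1.71864493e-01 -8.57384773e+00] 0.04569199089161446 [ 0.32317377 -0.02500574 -0.56734415]
```

View pics/w13.png

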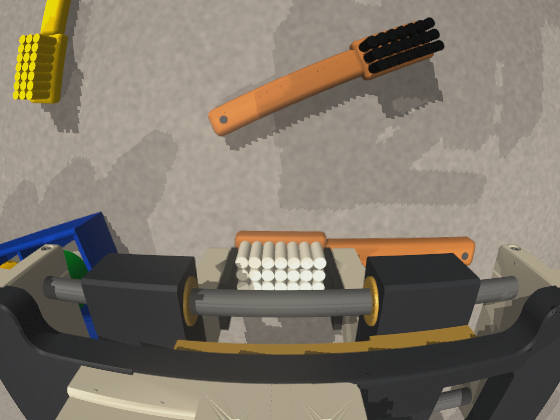

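View pics/s13c.png

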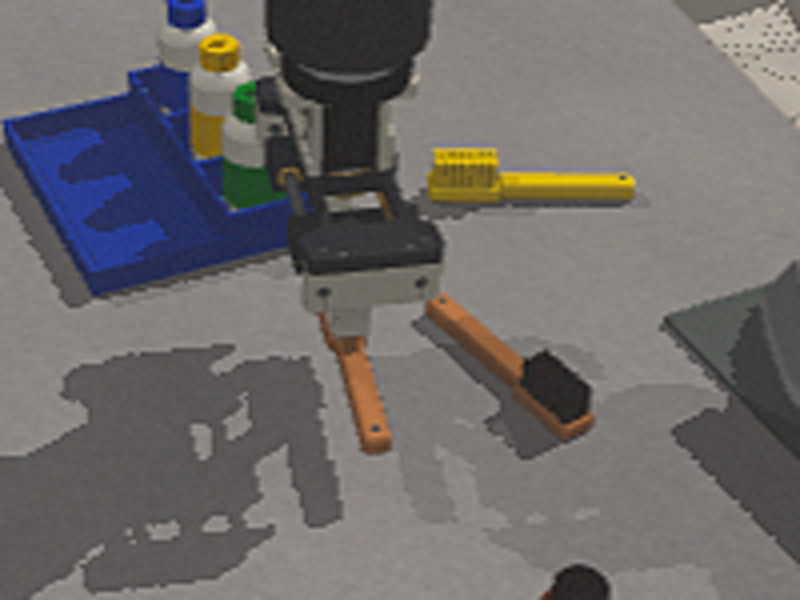

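>>> move_arm --rows '[{"delta_pos": [0, 0, 2], "delta_rot": [0, 0, 0], "hand": 4}, {"delta_pos": [-1, 0, 3], "delta_rot": [0, 0, 0], "hand": 4}, {"delta_pos": [-1, 1, 3], "delta_rot": [0, 0, 2], "hand": 4}, {"delta_pos": [-1.5, 2.5, 2], "delta_rot": [0, 0, 2], "hand": 4}, {"delta_pos": [-1.5, 3, 0], "delta_rot": [0, 0, 2], "hand": 4}, {"delta_pos": [-1.5, 3.5, 0], "delta_rot": [0, 0, 2], "hand": 4}, {"delta_pos": [-1.5, 3.5, 0], "delta_rot": [0, 0, 2], "hand": 4}, {"delta_pos": [-1.5, 3.5, 0], "delta_rot": [0, 0, 2], "hand": 4}, {"delta_pos": [-0.4, 3.5, 0], "delta_rot": [0, 0, 2], "hand": 4}, {"delta_pos": [0, 3, 0], "delta_rot": [0, 0, 0], "hand": 4}]'

```text
t: 28.0
eef_pos: [0.4686, 0.3117, 0.17]
ee_rot: [-3.142, 0.0, 0.097]
force: [1.0, -0.5, -0.8]
width: 0.0456
```

>>> move_arm --rows '[{"delta_pos": [0, 2, 0], "delta_rot": [0, 0, 0], "hand": 4}, {"delta_pos": [0, 0.3, 0], "delta_rot": [0, 0, 0], "hand": 4}, {"delta_pos": [0, 0, 0], "delta_rot": [0, 0, 0], "hand": 4}, {"delta_pos": [0, 0, 0], "delta_rot": [0, 0, 0], "hand": 4}, {"delta_pos": [0, 0, 0], "delta_rot": [0, 0, 0], "hand": 4}, {"delta_pos": [0, 0, 0], "delta_rot": [0, 0, 0], "hand": 4}, {"delta_pos": [0, 0, 0], "delta_rot": [0, 0, 0], "hand": 4}, {"delta_pos": [0, 0, 0], "delta_rot": [0, 0, 0], "hand": 4}, {"delta_pos": [0, 0, 0], "delta_rot": [0, 0, 0], "hand": 4}, {"delta_pos": [0, 0, 0], "delta_rot": [0, 0, 0], "hand": 4}]'

```text
t: 29.0
eef_pos: [0.4696, 0.3331, 0.1701]
ee_rot: [-3.142, -0.0, 0.094]
force: [-0.3, -0.1, -0.6]
width: 0.0455
```

Run:
```python
from h import *
s=get_state(); print(s['t'],s['eef_pos'],np.degrees(s['ee_rot']),s['width'],s['force'])
cv2.imwrite('pics/w14.png',grab_frame('wrist'))
cv2.imwrite('pics/s14.png',grab_frame('side'))
crop('pics/s14.png',160,60,200,150,4,'pics/s14c.png')
```

```text
29.0 [0.4696467  0.33306944 0.17010743] [-1.79999360e+02 -3.41219894e-03  5.40348364e+00] 0.045502359637397835 [-0.34276596 -0.08867892 -0.57045725]
```

View pics/w14.png

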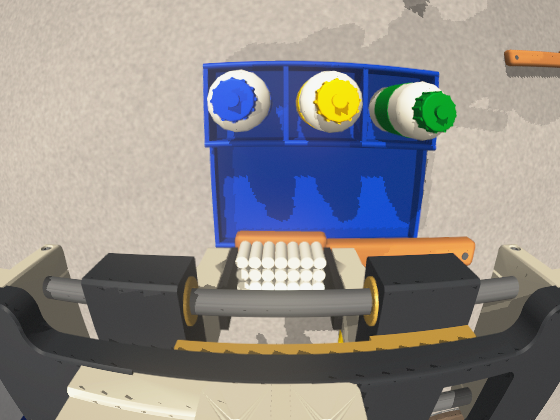

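View pics/s14c.png

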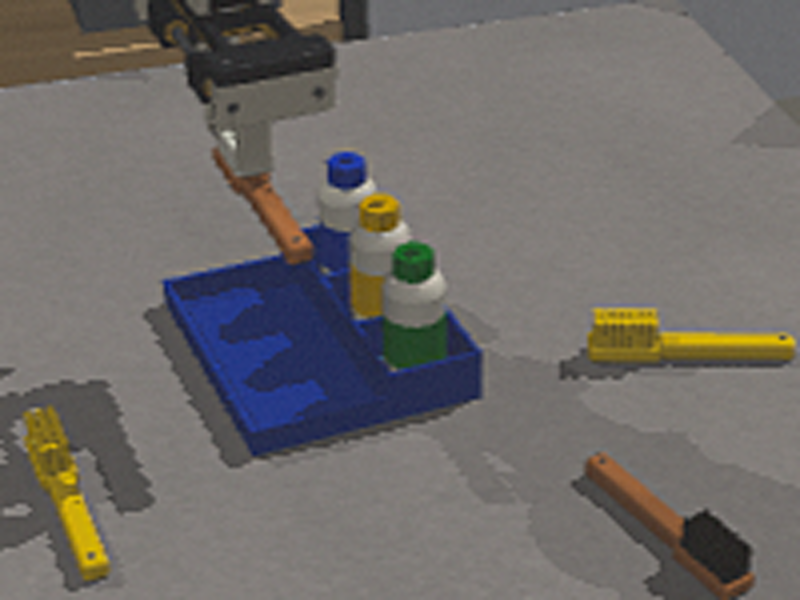

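>>> move_arm --rows '[{"delta_pos": [0, 0, -1], "delta_rot": [0, 0, 0], "hand": 4}, {"delta_pos": [0, 0, -1.5], "delta_rot": [0, 0, 0], "hand": 4}, {"delta_pos": [0, 0, -1.5], "delta_rot": [0, 0, 0], "hand": 4}, {"delta_pos": [0, 0, -1.5], "delta_rot": [0, 0, 0], "hand": 4}, {"delta_pos": [0, 0, -1.5], "delta_rot": [0, 0, 0], "hand": 4}, {"delta_pos": [0, 0, -1.5], "delta_rot": [0, 0, 0], "hand": 4}, {"delta_pos": [0, 0, -1], "delta_rot": [0, 0, 0], "hand": 4}, {"delta_pos": [0, 0, -0.5], "delta_rot": [0, 0, 0], "hand": 4}, {"delta_pos": [0, 0, 0], "delta_rot": [0, 0, 0], "hand": 4}, {"delta_pos": [0, 0, 0], "delta_rot": [0, 0, 0], "hand": 4}]'

```text
t: 30.1
eef_pos: [0.4699, 0.3334, 0.0704]
ee_rot: [-3.141, -0.0, 0.095]
force: [-0.2, -0.7, -1.0]
width: 0.046
```

Run:
```python
from h import *
s=get_state(); print(s['t'],s['eef_pos'],np.degrees(s['ee_rot']),s['width'],s['force'])
cv2.imwrite('pics/w15.png',grab_frame('wrist'))
cv2.imwrite('pics/s15.png',grab_frame('side'))
crop('pics/s15.png',160,60,200,150,4,'pics/s15c.png')
```

```text
30.1 [0.46986734 0.33336038 0.07041967] [-1.79982910e+02 -2.60347165e-02  5.41559548e+00] 0.04597363021778203 [-0.23749816 -0.65943936 -0.95590214]
```

View pics/w15.png

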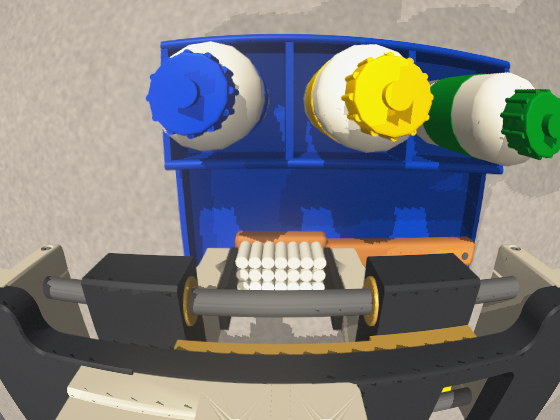

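View pics/s15c.png

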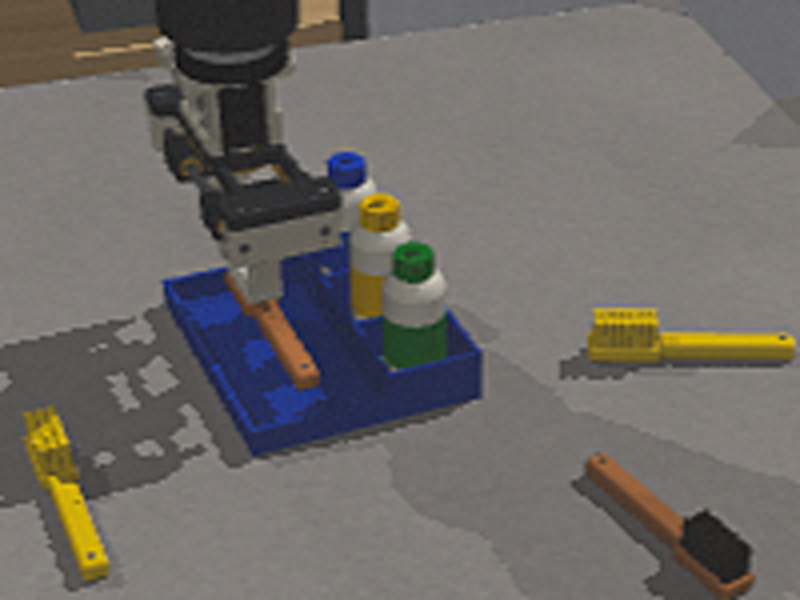

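>>> move_arm --rows '[{"delta_pos": [0, 0, -0.6], "delta_rot": [0, 0, 0], "hand": 4}, {"delta_pos": [0, 0, -0.6], "delta_rot": [0, 0, 0], "hand": 4}, {"delta_pos": [0, 0, -0.5], "delta_rot": [0, 0, 0], "hand": 4}, {"delta_pos": [0, 0, -0.3], "delta_rot": [0, 0, 0], "hand": 4}, {"delta_pos": [0, 0, -0.2], "delta_rot": [0, 0, 0], "hand": 4}, {"delta_pos": [0, 0, -0.1], "delta_rot": [0, 0, 0], "hand": 4}, {"delta_pos": [0, 0, -0.1], "delta_rot": [0, 0, 0], "hand": 4}, {"delta_pos": [0, 0, 0], "delta_rot": [0, 0, 0], "hand": 4}, {"delta_pos": [0, 0, 0], "delta_rot": [0, 0, 0], "hand": 4}, {"delta_pos": [0, 0, 0], "delta_rot": [0, 0, 0], "hand": 4}]'

```text
t: 31.2
eef_pos: [0.4697, 0.3332, 0.0462]
ee_rot: [-3.141, -0.0, 0.094]
force: [0.3, 0.2, -0.1]
width: 0.0456
```

>>> move_arm --rows '[{"delta_pos": [0, 0, -0.05], "delta_rot": [0, 0, 0], "hand": 4}, {"delta_pos": [0, 0, -0.05], "delta_rot": [0, 0, 0], "hand": 4}, {"delta_pos": [0, 0, -0.05], "delta_rot": [0, 0, 0], "hand": 4}, {"delta_pos": [0, 0, 0], "delta_rot": [0, 0, 0], "hand": 4}, {"delta_pos": [0, 0, 0], "delta_rot": [0, 0, 0], "hand": 4}, {"delta_pos": [0, 0, 0], "delta_rot": [0, 0, 0], "hand": 4}, {"delta_pos": [0, 0, 0], "delta_rot": [0, 0, 0], "hand": 4}, {"delta_pos": [0, 0, 0], "delta_rot": [0, 0, 0], "hand": 4}, {"delta_pos": [0, 0, 0], "delta_rot": [0, 0, 0], "hand": 4}, {"delta_pos": [0, 0, 0], "delta_rot": [0, 0, 0], "hand": 4}]'

```text
t: 32.2
eef_pos: [0.4696, 0.3331, 0.0446]
ee_rot: [-3.142, -0.0, 0.094]
force: [-0.2, -0.5, -0.7]
width: 0.0457
```

>>> move_arm --rows '[{"delta_pos": [0, 0, -0.05], "delta_rot": [0, 0, 0], "hand": 4}, {"delta_pos": [0, 0, -0.05], "delta_rot": [0, 0, 0], "hand": 4}, {"delta_pos": [0, 0, 0], "delta_rot": [0, 0, 0], "hand": 4}, {"delta_pos": [0, 0, 0], "delta_rot": [0, 0, 0], "hand": 4}, {"delta_pos": [0, 0, 0], "delta_rot": [0, 0, 0], "hand": 4}, {"delta_pos": [0, 0, 0], "delta_rot": [0, 0, 0], "hand": 4}, {"delta_pos": [0, 0, 0], "delta_rot": [0, 0, 0], "hand": 4}, {"delta_pos": [0, 0, 0], "delta_rot": [0, 0, 0], "hand": 4}, {"delta_pos": [0, 0, 0], "delta_rot": [0, 0, 0], "hand": 4}, {"delta_pos": [0, 0, 0], "delta_rot": [0, 0, 0], "hand": 4}]'

```text
t: 33.2
eef_pos: [0.4697, 0.3331, 0.044]
ee_rot: [-3.141, -0.0, 0.094]
force: [-2.3, -1.5, 5.3]
width: 0.0458
```

>>> move_arm --rows '[{"delta_pos": [0, 0, 0], "delta_rot": [0, 0, 0], "hand": 5.2}, {"delta_pos": [0, 0, 0], "delta_rot": [0, 0, 0], "hand": 5.8}, {"delta_pos": [0, 0, 0], "delta_rot": [0, 0, 0], "hand": 5.8}, {"delta_pos": [0, 0, 0], "delta_rot": [0, 0, 0], "hand": 5.8}, {"delta_pos": [0, 0, 0], "delta_rot": [0, 0, 0], "hand": 5.8}, {"delta_pos": [0, 0, 1], "delta_rot": [0, 0, 0], "hand": 5.8}, {"delta_pos": [0, 0, 3], "delta_rot": [0, 0, 0], "hand": 5.8}, {"delta_pos": [0, 0, 4], "delta_rot": [0, 0, 0], "hand": 5.8}, {"delta_pos": [0, 0, 4], "delta_rot": [0, 0, 0], "hand": 5.8}, {"delta_pos": [0, 0, 4], "delta_rot": [0, 0, 0], "hand": 7}]'

```text
t: 34.2
eef_pos: [0.4695, 0.3329, 0.2061]
ee_rot: [-3.141, -0.0, 0.094]
force: [1.3, 0.8, -0.1]
width: 0.0618
```

Run:
```python
from h import *
s=get_state(); print(s['t'],s['eef_pos'],np.degrees(s['ee_rot']),s['width'],s['force'])
cv2.imwrite('pics/s16.png',grab_frame('side'))
crop('pics/s16.png',160,60,200,150,4,'pics/s16c.png')
```

```text
34.2 [0.46950612 0.33288264 0.2060524 ] [-1.79977530e+02 -2.74918969e-02  5.40880861e+00] 0.0618037674886967 [ 1.3121642   0.8103319  -0.06252401]
```

View pics/s16c.png

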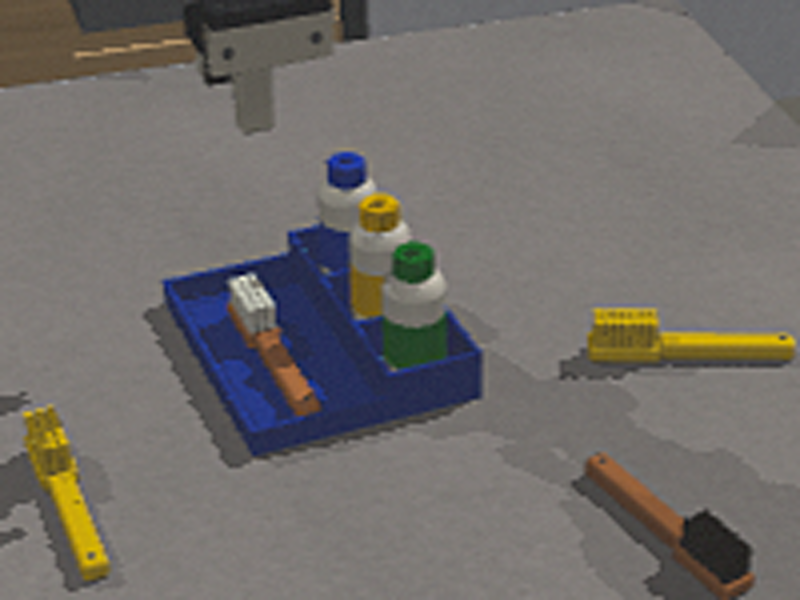

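>>> move_arm --rows '[{"delta_pos": [0, -2, 1], "delta_rot": [0, 0, 1], "hand": 7}, {"delta_pos": [1, -3, 1], "delta_rot": [0, 0, 1], "hand": 7}, {"delta_pos": [1, -4, 1], "delta_rot": [0, 0, 1], "hand": 7}, {"delta_pos": [1.5, -4, 0], "delta_rot": [0, 0, 1], "hand": 7}, {"delta_pos": [1.5, -4, 0], "delta_rot": [0, 0, 1], "hand": 7}, {"delta_pos": [1.5, -4, 0], "delta_rot": [0, 0, 1], "hand": 7}, {"delta_pos": [1.5, -4, 0], "delta_rot": [0, 0, 1], "hand": 7}, {"delta_pos": [1.5, -4, 0], "delta_rot": [0, 0, 1], "hand": 7}, {"delta_pos": [1, -4, 0], "delta_rot": [0, 0, 1], "hand": 7}, {"delta_pos": [0.5, -2, 0], "delta_rot": [0, 0, 1], "hand": 7}]'

```text
t: 35.25
eef_pos: [0.5799, -0.0198, 0.234]
ee_rot: [3.141, -0.0, 0.268]
force: [-0.6, 0.4, -0.6]
width: 0.0699
```

>>> move_arm --rows '[{"delta_pos": [0, 0, 0], "delta_rot": [0, 0, 0], "hand": 7}, {"delta_pos": [0, 0, 0], "delta_rot": [0, 0, 0], "hand": 7}, {"delta_pos": [0, 0, 0], "delta_rot": [0, 0, 0], "hand": 7}, {"delta_pos": [0, 0, 0], "delta_rot": [0, 0, 0], "hand": 7}, {"delta_pos": [0, 0, 0], "delta_rot": [0, 0, 0], "hand": 7}, {"delta_pos": [0, 0, 0], "delta_rot": [0, 0, 0], "hand": 7}, {"delta_pos": [0, 0, 0], "delta_rot": [0, 0, 0], "hand": 7}, {"delta_pos": [0, 0, 0], "delta_rot": [0, 0, 0], "hand": 7}, {"delta_pos": [0, 0, 0], "delta_rot": [0, 0, 0], "hand": 7}, {"delta_pos": [0, 0, 0], "delta_rot": [0, 0, 0], "hand": 7}]'

```text
t: 36.25
eef_pos: [0.5796, -0.0169, 0.2335]
ee_rot: [3.142, 0.0, 0.269]
force: [-0.6, -0.7, 0.6]
width: 0.0699
```

Run:
```python
from h import *
s=get_state(); print(s['t'],s['eef_pos'],np.degrees(s['ee_rot']),s['q'])
cv2.imwrite('pics/w17.png',grab_frame('wrist'))
crop('pics/w17.png',140,20,260,195,3,'pics/w17c.png')
import json;json.dump({k:np.array(s[k]).tolist() for k in('eef_pos','ee_rot')},open('s17.json','w'))
```

```text
36.25 [ 0.57960932 -0.01691199  0.23352948] [1.79999763e+02 4.40677020e-03 1.54020037e+01] [ 3.07952014e-01  2.13799287e-01 -2.25406676e-01  1.24232026e-06
 -1.13166738e+00  1.53165946e+00]
```

View pics/w17.png

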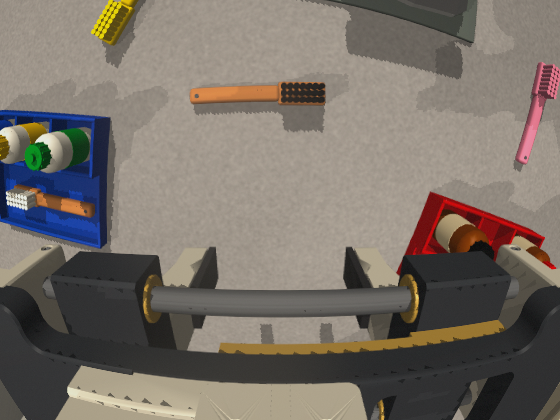

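View pics/w17c.png

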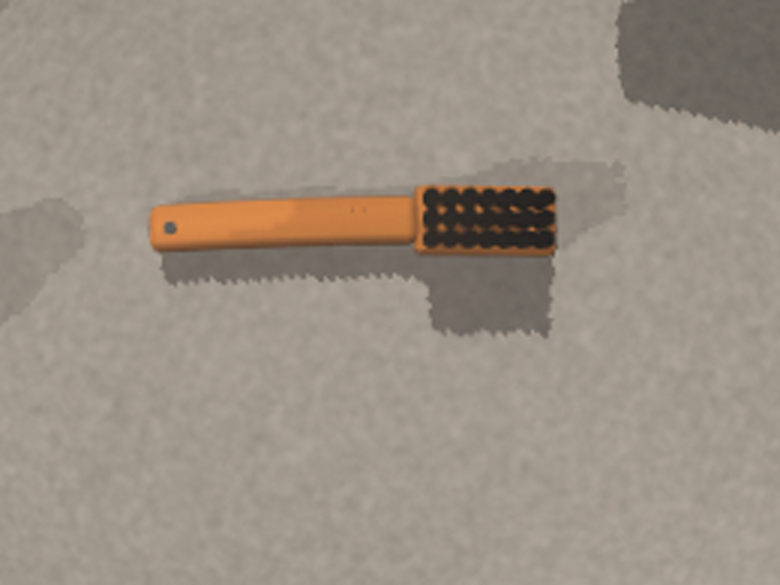

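Run:
```python
from h import *
import json;s=json.load(open('s17.json'))
q=lambda u,v:((u+.5)/3-.5+140,(v+.5)/3-.5+20)
a=wat(q(424,218),.032,s);b=wat(q(556,217),.032,s);print(a,b,(a+b)/2,np.linalg.norm(a-b))
t=wat(q(150,228),.014,s);n=wat(q(415,219),.014,s);print(t,n,np.linalg.norm(t-n))
d=(n-t)/np.linalg.norm(n-t);print('yaw',np.degrees(np.arctan2(d[1],d[0])),'head',t+.125*d)
d=b-a;print('yaw br',np.degrees(np.arctan2(d[1],d[0])))
```

```text
[0.67498744 0.00799723 0.032     ] [ 0.68806161 -0.03517843  0.032     ] [ 0.68152452 -0.0135906   0.032     ] 0.04511176812537963
[0.64859775 0.10497775 0.014     ] [0.67463876 0.01119975 0.014     ] 0.09732649924211191
yaw -74.48067214657372 head [ 0.68204318 -0.01546478  0.014     ]
yaw br -73.1529736165482
```

>>> move_arm --rows '[{"delta_pos": [1.5, 0.1, 0], "delta_rot": [0, 0, 0], "hand": 7}, {"delta_pos": [2, 0.1, 0], "delta_rot": [0, 0, 0], "hand": 7}, {"delta_pos": [2, 0, 0], "delta_rot": [0, 0, 0], "hand": 7}, {"delta_pos": [2, 0, 0], "delta_rot": [0, 0, 0], "hand": 7}, {"delta_pos": [1.7, 0, -1], "delta_rot": [0, 0, 0], "hand": 7}, {"delta_pos": [1, 0, -2], "delta_rot": [0, 0, 0], "hand": 7}, {"delta_pos": [0, 0, -2], "delta_rot": [0, 0, 0], "hand": 7}, {"delta_pos": [0, 0, -2], "delta_rot": [0, 0, 0], "hand": 7}, {"delta_pos": [0, 0, -2], "delta_rot": [0, 0, 0], "hand": 7}, {"delta_pos": [0, 0, -2], "delta_rot": [0, 0, 0], "hand": 7}]'

```text
t: 37.3
eef_pos: [0.6817, -0.015, 0.1226]
ee_rot: [3.142, 0.0, 0.269]
force: [0.3, 0.2, 0.2]
width: 0.0698
```

>>> move_arm --rows '[{"delta_pos": [0, 0, -2], "delta_rot": [0, 0, 0], "hand": 7}, {"delta_pos": [0, 0, -2], "delta_rot": [0, 0, 0], "hand": 7}, {"delta_pos": [0, 0, -2], "delta_rot": [0, 0, 0], "hand": 6.5}, {"delta_pos": [0, 0, -1], "delta_rot": [0, 0, 0], "hand": 6.5}, {"delta_pos": [0, 0, 0], "delta_rot": [0, 0, 0], "hand": 6.5}, {"delta_pos": [0, 0, 0], "delta_rot": [0, 0, 0], "hand": 6.5}, {"delta_pos": [0, 0, 0], "delta_rot": [0, 0, 0], "hand": 6.5}, {"delta_pos": [0, 0, 0], "delta_rot": [0, 0, 0], "hand": 6.5}, {"delta_pos": [0, 0, 0], "delta_rot": [0, 0, 0], "hand": 6.5}, {"delta_pos": [0, 0, 0], "delta_rot": [0, 0, 0], "hand": 6.5}]'

```text
t: 38.3
eef_pos: [0.6818, -0.0148, 0.0541]
ee_rot: [3.142, -0.001, 0.269]
force: [1.0, -0.2, -0.9]
width: 0.0652
```

Run:
```python
from h import *
s=get_state(); print(s['t'],s['eef_pos'],np.degrees(s['ee_rot']),s['width'],s['force'])
cv2.imwrite('pics/w18.png',grab_frame('wrist'))
```

```text
38.3 [ 0.68184214 -0.01483992  0.05409047] [ 1.79997942e+02 -4.58069002e-02  1.54076579e+01] 0.06520352829559146 [ 0.98005204 -0.19742236 -0.93746291]
```

View pics/w18.png

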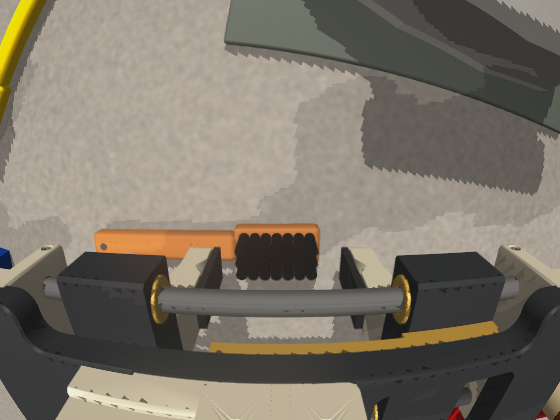

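>>> move_arm --rows '[{"delta_pos": [0, 0, -0.5], "delta_rot": [0, 0, 0], "hand": 6.5}, {"delta_pos": [0, 0, -0.4], "delta_rot": [0, 0, 0], "hand": 6.5}, {"delta_pos": [0, 0, -0.3], "delta_rot": [0, 0, 0], "hand": 6.5}, {"delta_pos": [0, 0, -0.1], "delta_rot": [0, 0, 0], "hand": 6.5}, {"delta_pos": [0, 0, -0.1], "delta_rot": [0, 0, 0], "hand": 6.5}, {"delta_pos": [0, 0, 0], "delta_rot": [0, 0, 0], "hand": 6.5}, {"delta_pos": [0, 0, 0], "delta_rot": [0, 0, 0], "hand": 6.5}, {"delta_pos": [0, 0, 0], "delta_rot": [0, 0, 0], "hand": 6.5}, {"delta_pos": [0, 0, 0], "delta_rot": [0, 0, 0], "hand": 6.5}, {"delta_pos": [0, 0, 0], "delta_rot": [0, 0, 0], "hand": 6.5}]'

```text
t: 39.35
eef_pos: [0.6817, -0.0149, 0.0397]
ee_rot: [3.142, -0.0, 0.269]
force: [-1.1, 0.1, -0.1]
width: 0.0653
```

Tips at about 18 mm, above the handle. Close and lift a little.

>>> move_arm --rows '[{"delta_pos": [0, 0, 0], "delta_rot": [0, 0, 0], "hand": 5.2}, {"delta_pos": [0, 0, 0], "delta_rot": [0, 0, 0], "hand": 4}, {"delta_pos": [0, 0, 0], "delta_rot": [0, 0, 0], "hand": 4}, {"delta_pos": [0, 0, 0], "delta_rot": [0, 0, 0], "hand": 4}, {"delta_pos": [0, 0, 0], "delta_rot": [0, 0, 0], "hand": 4}, {"delta_pos": [0, 0, 0], "delta_rot": [0, 0, 0], "hand": 4}, {"delta_pos": [0, 0, 0.5], "delta_rot": [0, 0, 0], "hand": 4}, {"delta_pos": [0, 0, 1], "delta_rot": [0, 0, 0], "hand": 4}, {"delta_pos": [0, 0, 1.5], "delta_rot": [0, 0, 0], "hand": 4}, {"delta_pos": [0, 0, 1], "delta_rot": [0, 0, 0], "hand": 4}]' --force 30

```text
t: 40.35
eef_pos: [0.6825, -0.0148, 0.0819]
ee_rot: [3.141, -0.002, 0.269]
force: [0.6, 0.5, -0.7]
width: 0.0461
```

Run:
```python
from h import *
s=get_state(); print(s['t'],s['eef_pos'],np.degrees(s['ee_rot']),s['width'],s['force'])
cv2.imwrite('pics/w19.png',grab_frame('wrist'))
```

```text
40.35 [ 0.68245361 -0.01482852  0.08185369] [ 1.79978957e+02 -1.19205751e-01  1.54191454e+01] 0.04605567031895031 [ 0.5633677   0.47543344 -0.69450221]
```

View pics/w19.png

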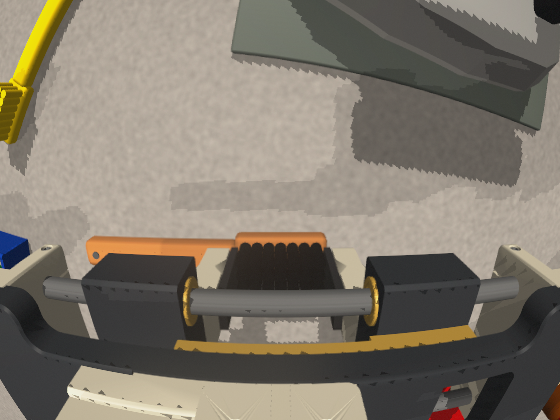

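>>> move_arm --rows '[{"delta_pos": [0, 0, 3], "delta_rot": [0, 0, 0], "hand": 4}, {"delta_pos": [-1, 0, 3], "delta_rot": [0, 0, 0], "hand": 4}, {"delta_pos": [-2, -1, 2.5], "delta_rot": [0, 0, -2], "hand": 4}, {"delta_pos": [-2, -2, 1.5], "delta_rot": [0, 0, -2], "hand": 4}, {"delta_pos": [-2, -3, 0], "delta_rot": [0, 0, -2], "hand": 4}, {"delta_pos": [-2, -3.5, 0], "delta_rot": [0, 0, -2], "hand": 4}, {"delta_pos": [-2, -3.5, 0], "delta_rot": [0, 0, -2], "hand": 4}, {"delta_pos": [-2, -3.5, 0], "delta_rot": [0, 0, -2], "hand": 4}, {"delta_pos": [-2, -3.5, 0], "delta_rot": [0, 0, -2], "hand": 4}, {"delta_pos": [-2, -3.5, 0], "delta_rot": [0, 0, -1.7], "hand": 4}]'

```text
t: 41.4
eef_pos: [0.5107, -0.2511, 0.1804]
ee_rot: [3.141, -0.001, -0.006]
force: [0.0, -0.6, -1.4]
width: 0.0456
```

>>> move_arm --rows '[{"delta_pos": [-1, -3.5, 0], "delta_rot": [0, 0, 0], "hand": 4}, {"delta_pos": [-0.6, -3.5, 0], "delta_rot": [0, 0, 0], "hand": 4}, {"delta_pos": [0, -2.2, 0], "delta_rot": [0, 0, 0], "hand": 4}, {"delta_pos": [0, 0, 0], "delta_rot": [0, 0, 0], "hand": 4}, {"delta_pos": [0, 0, 0], "delta_rot": [0, 0, 0], "hand": 4}, {"delta_pos": [0, 0, 0], "delta_rot": [0, 0, 0], "hand": 4}, {"delta_pos": [0, 0, 0], "delta_rot": [0, 0, 0], "hand": 4}, {"delta_pos": [0, 0, 0], "delta_rot": [0, 0, 0], "hand": 4}, {"delta_pos": [0, 0, 0], "delta_rot": [0, 0, 0], "hand": 4}, {"delta_pos": [0, 0, 0], "delta_rot": [0, 0, 0], "hand": 4}]'

```text
t: 42.4
eef_pos: [0.4958, -0.3415, 0.1796]
ee_rot: [-3.142, -0.0, -0.005]
force: [-0.6, -0.1, -0.9]
width: 0.0458
```

Run:
```python
from h import *
s=get_state(); print(s['t'],s['eef_pos'],np.degrees(s['ee_rot']),s['width'],s['force'],s['q'])
cv2.imwrite('pics/w20.png',grab_frame('wrist'))
```

```text
42.4 [ 0.49577642 -0.34154691  0.17961614] [-1.79999018e+02 -4.67710637e-03 -2.65101576e-01] 0.045815194606805075 [-0.56754243 -0.10205388 -0.88639271] [-2.79034014e-01  2.92566742e-01 -2.49491887e-01 -4.50901980e-05
 -1.02866377e+00  1.84522671e+00]
```

View pics/w20.png

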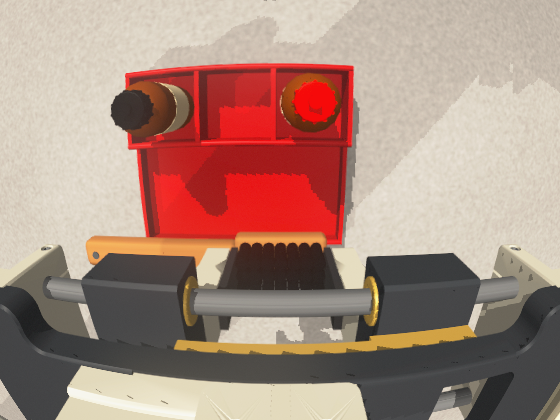

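>>> move_arm --rows '[{"delta_pos": [0, 0, -1], "delta_rot": [0, 0, 0], "hand": 4}, {"delta_pos": [0, 0, -1.5], "delta_rot": [0, 0, 0], "hand": 4}, {"delta_pos": [0, 0, -1.5], "delta_rot": [0, 0, 0], "hand": 4}, {"delta_pos": [0, 0, -1.5], "delta_rot": [0, 0, 0], "hand": 4}, {"delta_pos": [0, 0, -1.5], "delta_rot": [0, 0, 0], "hand": 4}, {"delta_pos": [0, 0, -1.5], "delta_rot": [0, 0, 0], "hand": 4}, {"delta_pos": [0, 0, -1.5], "delta_rot": [0, 0, 0], "hand": 4}, {"delta_pos": [0, 0, -1], "delta_rot": [0, 0, 0], "hand": 4}, {"delta_pos": [0, 0, 0], "delta_rot": [0, 0, 0], "hand": 4}, {"delta_pos": [0, 0, 0], "delta_rot": [0, 0, 0], "hand": 4}]'

```text
t: 43.45
eef_pos: [0.4957, -0.342, 0.0695]
ee_rot: [3.141, 0.0, -0.005]
force: [0.4, 0.3, -0.5]
width: 0.0454
```

Run:
```python
from h import *
s=get_state(); print(s['t'],s['eef_pos'],s['width'],s['force'])
cv2.imwrite('pics/w21.png',grab_frame('wrist'))
cv2.imwrite('pics/s21.png',grab_frame('side'))
crop('pics/s21.png',230,200,200,150,4,'pics/s21c.png')
```

```text
43.45 [ 0.49570544 -0.34198777  0.06954348] 0.04544349712946449 [ 0.36414257  0.27017603 -0.53980547]
```

View pics/w21.png

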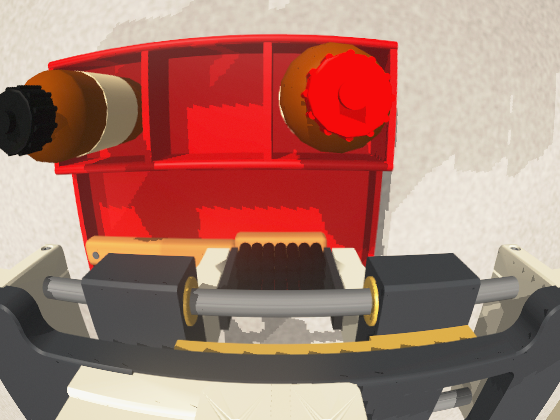

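View pics/s21c.png

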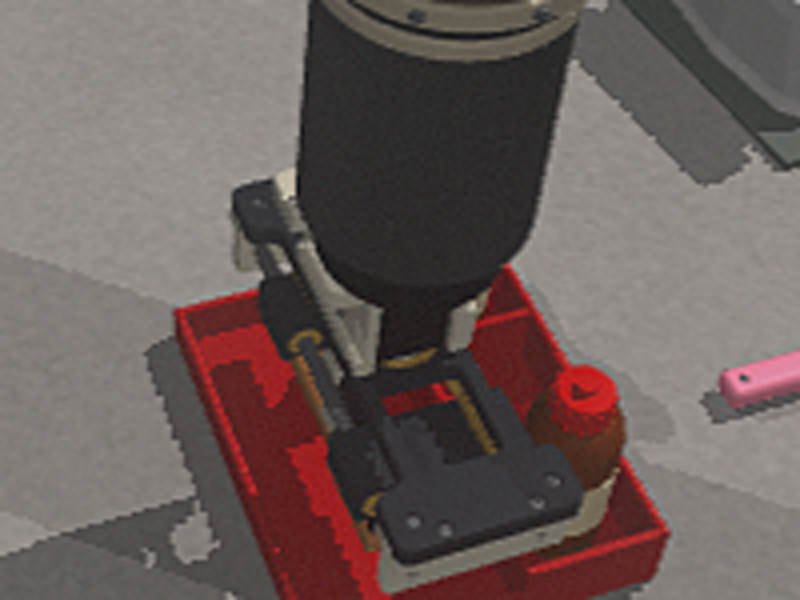

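>>> move_arm --rows '[{"delta_pos": [0, 0, -0.6], "delta_rot": [0, 0, 0], "hand": 4}, {"delta_pos": [0, 0, -0.6], "delta_rot": [0, 0, 0], "hand": 4}, {"delta_pos": [0, 0, -0.5], "delta_rot": [0, 0, 0], "hand": 4}, {"delta_pos": [0, 0, -0.3], "delta_rot": [0, 0, 0], "hand": 4}, {"delta_pos": [0, 0, -0.2], "delta_rot": [0, 0, 0], "hand": 4}, {"delta_pos": [0, 0, -0.1], "delta_rot": [0, 0, 0], "hand": 4}, {"delta_pos": [0, 0, -0.1], "delta_rot": [0, 0, 0], "hand": 4}, {"delta_pos": [0, 0, 0], "delta_rot": [0, 0, 0], "hand": 4}, {"delta_pos": [0, 0, 0], "delta_rot": [0, 0, 0], "hand": 4}, {"delta_pos": [0, 0, 0], "delta_rot": [0, 0, 0], "hand": 4}]'

```text
t: 44.55
eef_pos: [0.4957, -0.3419, 0.0457]
ee_rot: [3.141, -0.0, -0.005]
force: [0.1, 0.2, -1.2]
width: 0.0455
```

>>> move_arm --rows '[{"delta_pos": [0, 0, -0.05], "delta_rot": [0, 0, 0], "hand": 4}, {"delta_pos": [0, 0, -0.05], "delta_rot": [0, 0, 0], "hand": 4}, {"delta_pos": [0, 0, -0.05], "delta_rot": [0, 0, 0], "hand": 4}, {"delta_pos": [0, 0, -0.05], "delta_rot": [0, 0, 0], "hand": 4}, {"delta_pos": [0, 0, 0], "delta_rot": [0, 0, 0], "hand": 4}, {"delta_pos": [0, 0, 0], "delta_rot": [0, 0, 0], "hand": 4}, {"delta_pos": [0, 0, 0], "delta_rot": [0, 0, 0], "hand": 4}, {"delta_pos": [0, 0, 0], "delta_rot": [0, 0, 0], "hand": 4}, {"delta_pos": [0, 0, 0], "delta_rot": [0, 0, 0], "hand": 4}, {"delta_pos": [0, 0, 0], "delta_rot": [0, 0, 0], "hand": 4}]'

```text
t: 45.55
eef_pos: [0.4956, -0.3419, 0.0435]
ee_rot: [-3.142, 0.0, -0.005]
force: [-0.3, 0.0, -0.5]
width: 0.0461
```

>>> move_arm --rows '[{"delta_pos": [0, 0, -0.05], "delta_rot": [0, 0, 0], "hand": 4}, {"delta_pos": [0, 0, -0.05], "delta_rot": [0, 0, 0], "hand": 4}, {"delta_pos": [0, 0, 0], "delta_rot": [0, 0, 0], "hand": 4}, {"delta_pos": [0, 0, 0], "delta_rot": [0, 0, 0], "hand": 4}, {"delta_pos": [0, 0, 0], "delta_rot": [0, 0, 0], "hand": 4}, {"delta_pos": [0, 0, 0], "delta_rot": [0, 0, 0], "hand": 4}, {"delta_pos": [0, 0, 0], "delta_rot": [0, 0, 0], "hand": 4}, {"delta_pos": [0, 0, 0], "delta_rot": [0, 0, 0], "hand": 4}, {"delta_pos": [0, 0, 0], "delta_rot": [0, 0, 0], "hand": 4}, {"delta_pos": [0, 0, 0], "delta_rot": [0, 0, 0], "hand": 4}]'

```text
t: 46.55
eef_pos: [0.4956, -0.3419, 0.0435]
ee_rot: [3.141, -0.0, -0.005]
force: [-3.4, 2.0, 8.2]
width: 0.0457
```

Contact; release and rise.

>>> move_arm --rows '[{"delta_pos": [0, 0, 0], "delta_rot": [0, 0, 0], "hand": 5.2}, {"delta_pos": [0, 0, 0], "delta_rot": [0, 0, 0], "hand": 5.8}, {"delta_pos": [0, 0, 0], "delta_rot": [0, 0, 0], "hand": 5.8}, {"delta_pos": [0, 0, 0], "delta_rot": [0, 0, 0], "hand": 5.8}, {"delta_pos": [0, 0, 0], "delta_rot": [0, 0, 0], "hand": 5.8}, {"delta_pos": [0, 0, 1], "delta_rot": [0, 0, 0], "hand": 5.8}, {"delta_pos": [0, 0, 3], "delta_rot": [0, 0, 0], "hand": 5.8}, {"delta_pos": [0, 0, 4], "delta_rot": [0, 0, 0], "hand": 5.8}, {"delta_pos": [0, 0, 4], "delta_rot": [0, 0, 0], "hand": 5.8}, {"delta_pos": [0, 0, 4], "delta_rot": [0, 0, 0], "hand": 5.8}]'

```text
t: 47.55
eef_pos: [0.4954, -0.3418, 0.205]
ee_rot: [3.141, -0.0, -0.005]
force: [0.3, -1.5, 0.0]
width: 0.0584
```

>>> move_arm --rows '[{"delta_pos": [0, 1, 2], "delta_rot": [0, 0, 0], "hand": 5.8}, {"delta_pos": [0, 2, 2], "delta_rot": [0, 0, 0], "hand": 5.8}, {"delta_pos": [0, 3, 0], "delta_rot": [0, 0, 0], "hand": 5.8}, {"delta_pos": [0, 4, 0], "delta_rot": [0, 0, 0], "hand": 5.8}, {"delta_pos": [0, 4, 0], "delta_rot": [0, 0, 0], "hand": 5.8}, {"delta_pos": [0, 4, 0], "delta_rot": [0, 0, 0], "hand": 5.8}, {"delta_pos": [0, 4, 0], "delta_rot": [0, 0, 0], "hand": 5.8}, {"delta_pos": [0, 4, 0], "delta_rot": [0, 0, 0], "hand": 5.8}, {"delta_pos": [0, 2, 0], "delta_rot": [0, 0, 0], "hand": 5.8}, {"delta_pos": [0, 0, 0], "delta_rot": [0, 0, 0], "hand": 5.8}]'

```text
t: 48.55
eef_pos: [0.4957, -0.0597, 0.2436]
ee_rot: [-3.141, -0.001, -0.002]
force: [-0.3, -0.3, 0.2]
width: 0.0583
```

Run:
```python
from h import *
s=get_state(); print(s['t'],s['eef_pos'],s['width'],s['force'])
cv2.imwrite('pics/s22.png',grab_frame('side'));cv2.imwrite('pics/t22.png',grab_frame('top'))
crop('pics/s22.png',160,60,260,300,2,'pics/s22c.png')
crop('pics/t22.png',130,130,310,140,2.5,'pics/t22c.png')
```

```text
48.55 [ 0.49565584 -0.05974267  0.24359994] 0.058341850866495605 [-0.33731405 -0.32760867  0.21432324]
```

View pics/s22c.png

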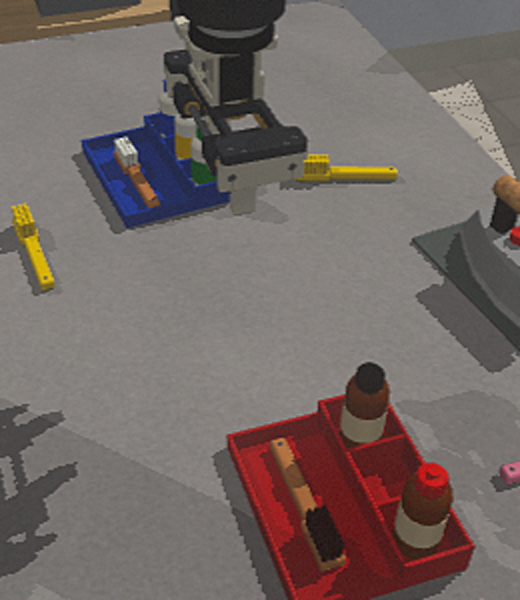

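View pics/t22c.png

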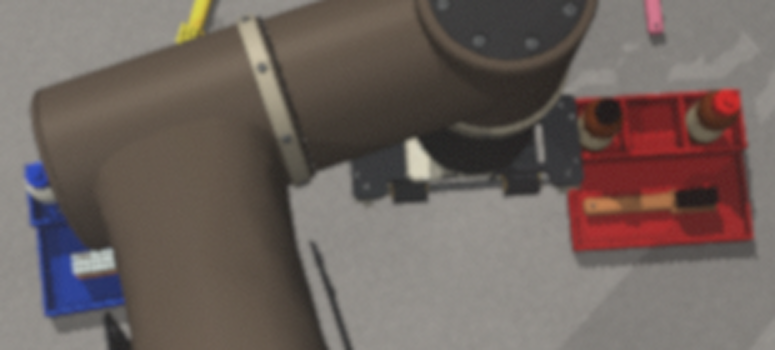

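Both brushes lie flat in their bays with bristles up. All the bottles stand in their wells, and the robot is clear. I'm handing in.

```bash
python3 -c "
from station import *
print(job_done()); print(get_state()['t'])"
```

```text
the job is handed in; nothing more can be done
None
the job is handed in; nothing more can be done
```

The bench is sorted and the job is handed in, at about 49 s on the robot's clock.

- **Amber bottle (red cap):** I lifted it out of the blue caddy's y = +66 well, over its neighbours, and stood it in the red caddy's y = -66 well.
- **White bottle (blue cap):** I stood it in the blue well that the amber bottle left.
- **Brushes:** I laid the white brush in the blue bay, then the black brush in the red bay, both flat with bristles up.
- **Grip on the brushes:** I held each brush by the two ends of its bristle block rather than by the handle. Gripping across the handle would have put the wide gripper body into the bottles.
- **Setting down:** Each item was lowered until the wrist read a light contact of 5–8 N, and only then released. No wrist reading I took came near the limit.

**Last checks:** In the final side and top pictures, both brushes lie in their bays and the amber and black-cap bottles stand in the red wells. The arm was touching nothing. In those two pictures the arm partly hid the blue caddy. Its three bottles were last seen in full, standing, after the white brush was placed, and the arm did not work near them after that.

**What needed mending:** My first close on the white brush sat about 10 mm too high because the descent fell short. I opened, lowered and gripped again before lifting. No check failed or disagreed.

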